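# Hold the set-screw collar on the spindle flat of the knife sharpener

### The job

First turn the sharpener's bare spindle with the gripper's fingers until its flat faces the key guide squarely, with a finger resting on the flat to feel it. Then thread the loose collar with the set screw down over the spindle, screw on the flat's side and pointing at the key guide, push it fully home against the spring washer, and finish while still holding it down there in the gripper so that I can tighten the screw. Leave the other things on the bench where they are.

Things in the scene. Friction and masses are not known exactly. Their poses are not given: they have to be found in the camera images.
- sharpener: the knife sharpener, fixed to the bench: a low white box 190 x 160 mm, top 55 mm above the bench, carrying a grey disc 110 mm across with its top at 69 mm. Origin on the bench under the spindle axis, z up, x towards the key guide; the box reaches 105 mm that way and 85 mm the other
- spindle: bare vertical steel spindle in the middle of the sharpener's disc, 20 mm thick, round but for one flat along its length; turns with the disc. Origin on its axis at the shoulder where the collar is fully home, 79 mm above the bench; z up, x out through the flat. It ends 51 mm above this origin, the last 3 mm tapering by 2 mm all round
- flat: the flat on the spindle, 14 mm wide, 47 mm tall, 6.5 mm from the spindle axis: the spindle measures 16.5 mm across the flat, 20 mm elsewhere. Origin at the centre of the flat face, 24 mm above spindle's origin; x points straight out of it
- rotor (a joint): angle of the spindle in rad, counter-clockwise positive seen from above; 0 when the flat faces the key guide squarely. It turns against light friction (0.05 N m), up to a full turn either way from 0, and stays where it is left. It starts between 0.6 and 2.2
- washer (a joint): sprung thrust washer, 44 mm across, around the spindle's foot: how far it is pushed down, in m, 0 to 0.006. At 0 its top is 6 mm above spindle's origin, at 0.006 level with it (collar fully home). 5 N start it, 8 N push it fully down; it springs back when released
- guide (a point): mouth of the key guide, a small aluminium post with a level tube holding a hex key, fixed on the sharpener's box. The point is 76 mm from the spindle axis, 95 mm above the bench (tube top 102 mm; the key spans 69 to 148 mm from the axis). Its x axis points straight away from the spindle axis, z up
- collar: the loose collar: a dark steel ring 42 mm across and 32 mm tall, lying flat, about 0.25 kg, 22.4 mm through bore, one set screw sticking out of its side. Origin at the centre of its underside; z up along the bore, x out through the screw
- collar_mid (a point): centre of the collar, half-way up, axes as collar; fully home it is 16 mm above spindle's origin. The screw's inner tip (10 mm wide, 12 mm tall, half-way up) stands into the bore to 7.7 mm from its axis, so the collar goes down over the spindle only with the screw on the flat's side (within about 12 degrees)
- screw (a point): outer end of the collar's set screw: a round steel head 11 mm thick, standing 10 mm out of the collar's side half-way up; this point is 31 mm from the bore's axis
- spacer: plain dark steel spacer ring without a screw, 42 mm across, 30 mm bore, 20 mm tall: NOT the collar. Origin at the centre of its underside
- tin: small round closed tin, 52 mm across, 30 mm tall. Origin at the centre of its underside
- knife: carving knife lying flat, about 145 mm long along its own x, 14 mm wide and 12 mm high. Origin on the underside near its middle
- stone: two-layer whetstone, 150 x 50 x 24 mm, long along its own x. Origin at the centre of its underside
- brush_jar: round wooden jar of brushes, 72 mm across, about 195 mm tall with brushes. Origin at the centre of its underside
- spray: spray bottle, 72 mm across, 180 mm tall. Origin at the centre of its underside

How it is judged:
On the way:
1. the flat faces the key guide (within 9 degrees) while a finger presses on it (contact force between the fingers and flat above 1 N and value of joint rotor between -0.16 and 0.16 rad), for 0.2 s.
At the end, for the whole second after the job is handed in: The collar is on the spindle (axes within 3 mm, tilt under 7 degrees), held still by the fingers within 2.5 mm of fully home against the spring; its screw lies on the flat, and screw and flat face the key guide within about 15 degrees (z of collar_mid in the frame of spindle between 0.0125 and 0.0185 m and horizontal distance between collar_mid and spindle below 0.003 m and x of screw in the frame of spindle above 0.027 m and y of screw in the frame of spindle between -0.0085 and 0.0085 m and y of screw in the frame of guide between -0.0085 and 0.0085 m and x of screw in the frame of guide between -0.06 and -0.03 m and value of joint rotor between -0.27 and 0.27 rad and angle between collar_mid's own z axis and vertical below 0.12 rad and contact force between the fingers and collar above 2 N and linear speed of collar below 0.02 m/s); the arm keeps its last pose, push and grip.
It fails at once if another loose thing on the bench is moved by more than 30 mm (distance of any of spacer, tin, knife, stone, brush_jar, spray from where it was at the start of the episode above 0.03 m).
It also fails if it takes over 72 s, if anything falls off the work surface, if the arm or the gripper's body presses on something with over 40 N, if the wrist force passes 120 N, or if a joint passes its speed limit or range.

### The arm

A 6-joint arm with a two-finger parallel gripper is mounted at the origin on the work surface. World frame = base frame: x ahead of the robot, y to its left, z up, the work surface at z = 0. Lengths are in m, angles in rad, forces in N, time in s.
With the tool pointing down it reaches from about 0.275 to 0.75 m from the base axis. Payload 10.2 kg.
Tool frame: the origin (TCP) lies midway between the tips of the shut fingers; the grasp point (between the pads) lies ctrl.grip_point_offset behind it (ctrl.grip_point_offset is the distance from the TCP to the grasp point, in m); x points along the fingers, y is the direction in which the jaws open and shut, and the axes are right-handed (so a half turn about x gives the same grasp; the last joint's range is limited). The gripper opens to 88 mm and grips with 3 to 60 N. Pads are 18 mm wide; open, the fingers measure 123 mm over their backs; the gripper's body (75 mm by 187 mm) begins 45 mm behind the grasp point.
Start: joints at [-1.417, 0.313, 1.498, -0, 1.331, -0.223], TCP at [0.193, -0.488, 0.21] pointing down, gripper open.
Joint ranges: [-2.94, 2.94], [-0.97, 2.17], [0.19, 2.56], [-1.23, 4.37], [0.02, 3.11], [-2.88, 2.88]. Speed limits (rad/s): [2.39, 2.39, 3.01, 3.14, 3.14, 3.14].

### API

Orientations are given as a unit quaternion [x, y, z, w].
In Python, from plant import ctrl, read_camera, regions_of, place_of gives the robot as it stands.
- The arm moves only by the tool step_arm, never from a script. Its argument "rows" is text: rows parted by semicolons, each of 7 numbers parted by spaces: the turn, a rotation vector about the world's x, y, z in degrees, then the shift along the world's x, y, z in m, then the opening, from -1 (shut) to 1 (fully open). A call has 1 to 5 rows; each row is the pose to reach, as a shift and turn from the pose commanded when the call began; what a row does not reach only later rows make up. A row lasts 1/12 s, in which the tool goes at most 41.7 mm and 7.16 degrees, less where a joint would pass 70% of its speed; a pose out of reach is approached as far as the arm can. A call with a gripper value outside its range is refused whole. The fingers move at their own pace and stop on an object; "squeeze" is the grip in N (left out, the last holds). Time passes only in rows, so rows that repeat a pose let the fingers close. It gives the time, the measured TCP pose, the force and the opening at its end, in the units of the state.
- ctrl.get_obs(): the state, without advancing time (a new reading comes with each control period).
- read_camera(name): name is "side" or "top"; returns a dict with "pixels" (480x640x3 uint8, blue, green, red), "fovy" (degrees; the focal length in pixels is half the picture's height over the tangent of half this angle, whatever the lens; pixels are square), "cx", "cy" (the principal point, pixels), "D" ([k1, k2, p1, p2, k3] as OpenCV has them; the pictures are not rectified), "rvec" (rotation vector, rad) and "tvec" (3), from world to camera coordinates, as OpenCV has them. Camera axes: x right, y down, z forward; pixel columns grow to the right and rows downward; lengths in m; the calibration is good to about 2 mm. A picture is of the moment at which its call begins. There is no depth.
- ctrl.job_done(): hands the job in, once; it reports no verdict.
Trained networks look in the newest picture that a camera, given by its name, has taken for a name from the list of things; names that differ only in an ending like _2 or _b are one class to them, and where a whole thing is asked for, a point or a joint stands for the part that bears it (a point fixed in the world has none). Each returns a list of dicts, best first, with "score" (0 to 1); they miss things now and then, are a little off and sometimes report something else, mostly with a low value. They report only what shows in the picture. A call takes as long as a camera call.
- regions_of(camera, thing): "region" (480x640 bool, what is visible of it) and "position" ([row, column] in pixels, amid what is visible of it).
- place_of(camera, thing): "position" ([row, column] in pixels: a listed point, or the origin of a listed thing).
The state is a dict: "clock": time; "q": joint angles; "joint_velocities": joint speeds; "joint_torque": joint torques, N m; "position": TCP position; "eef_rot": TCP orientation; "force": force on the tool from outside, world axes, zero at the start; "moment": the same for the moment, N m; "opening": opening from 0.0 (shut) to 1.0 (fully open).
Only numpy, scipy, OpenCV 4.12 (cv2) and the standard library are available. Lean on these libraries where they do the work, as an engineer would, in place of code of your own. Each camera call takes 0.05 s, during which the arm holds its last target.

## Working session

There is one attempt and no reset: what is moved stays moved. The work goes in short steps, Python scripts to look and compute and a tool call to move; the robot and the scene stay as the last step left them, time stands still between calls to the robot, and variables do not carry over. Pictures are saved under pics/ and viewed, and the job is handed in when it is done.

Besides the shell and the picture viewer there is one more tool, called after "Request:" as a command line: name --argument value ..., lists and objects as JSON in quotes. step_arm: Moves the arm, as the interface text tells. Its arguments: {"type":"object","properties":{"rows":{"type":"string"},"squeeze":{"type":"number"}},"required":["rows"]}

```bash
ls; mkdir -p pics
cat > h.py <<'E'
import numpy as np, cv2
from plant import ctrl, read_camera, regions_of, place_of
def K(c):
    f=240/np.tan(np.radians(c['fovy'])/2)
    return np.array([[f,0,c['cx']],[0,f,c['cy']],[0,0,1.]])
def ray(c,rc):
    p=cv2.undistortPoints(np.array([[[rc[1],rc[0]]]],float),K(c),np.array(c['D'],float)).ravel()
    R,_=cv2.Rodrigues(np.array(c['rvec'],float)); t=np.array(c['tvec'],float).ravel()
    return -R.T@t, R.T@np.array([p[0],p[1],1.])
def atz(c,rc,z):
    o,d=ray(c,rc); return o+d*(z-o[2])/d[2]
def proj(c,P):
    p,_=cv2.projectPoints(np.array(P,float).reshape(-1,3),np.array(c['rvec'],float),np.array(c['tvec'],float),K(c),np.array(c['D'],float))
    return p.reshape(-1,2)
def tri(c1,p1,c2,p2):
    o1,d1=ray(c1,p1);o2,d2=ray(c2,p2);d1/=np.linalg.norm(d1);d2/=np.linalg.norm(d2)
    s=np.linalg.lstsq(np.array([d1,-d2]).T,o2-o1,rcond=None)[0]
    a=o1+s[0]*d1;b=o2+s[1]*d2
    return (a+b)/2,np.linalg.norm(a-b)
def crop(c,r0,r1,c0,c1,name,s=4):
    im=c['pixels'][r0:r1,c0:c1]; cv2.imwrite('pics/'+name,cv2.resize(im,None,fx=s,fy=s,interpolation=cv2.INTER_CUBIC))
E
python3 - <<'E'
from h import *
print({k:(np.round(v,3) if not isinstance(v,(str,)) else v) for k,v in ctrl.get_obs().items()}, ctrl.grip_point_offset)
for n in('side','top'):
    c=read_camera(n); cv2.imwrite(f'pics/{n}0.png',c['pixels'])
    print(n,{k:v for k,v in c.items() if k!='pixels'})
    for t in ['spindle','flat','guide','collar','collar_mid','screw','sharpener','spacer']:
        r=place_of(n,t); print(t,[(np.round(x['position'],1),round(x['score'],2)) for x in r[:3]])
E
```

```text
pics
{'clock': np.float64(0.0), 'q': array([-1.417,  0.313,  1.498,  0.   ,  1.331, -0.223]), 'joint_velocities': array([ 0.001, -0.   ,  0.001, -0.001,  0.001,  0.   ]), 'joint_torque': array([ 1.0000e-03, -4.0220e+01, -2.5228e+01,  6.9000e-02,  3.5000e-02,
       -0.0000e+00]), 'position': array([ 0.193, -0.488,  0.209]), 'eef_rot': array([ 0.695,  0.133, -0.695,  0.132]), 'force': array([ 0.298, -0.139, -0.729]), 'moment': array([-0.   , -0.008, -0.013]), 'opening': np.float64(1.004)} 0.0187
side {'fovy': 47.03511355142602, 'cx': 327.47617464785566, 'cy': 236.07247043307078, 'D': array([0.02230743, 0.        , 0.        , 0.        , 0.        ]), 'rvec': array([ 2.07052183, -0.07672886,  0.06742634]), 'tvec': array([-0.57239482,  0.10074476,  1.32627183])}
spindle [(array([220.7, 253.8]), 0.62), (array([234.5, 309.3]), 0.6)]
flat [(array([405.5, 303.8]), 0.61)]
guide [(array([221.7, 338.4]), 0.76)]
collar [(array([343.5, 391.8]), 0.73), (array([340.7, 375.9]), 0.64)]
collar_mid [(array([335.8, 372.2]), 0.86)]
screw [(array([341.7, 387.5]), 0.68), (array([344.7, 373.2]), 0.68)]
sharpener [(array([258.3, 312.5]), 0.97)]
spacer [(array([334.7, 290.2]), 0.75), (array([224.1, 254.2]), 0.61)]
top {'fovy': 51.11884605473779, 'cx': 316.04436725328617, 'cy': 233.82851775098163, 'D': array([-0.02871952,  0.        ,  0.        ,  0.        ,  0.        ]), 'rvec': array([ 2.15591891, -2.1447447 ,  0.14659769]), 'tvec': array([0.00436012, 0.57505662, 1.24885126])}
spindle [(array([251.1, 294.2]), 0.47), (array([171.1, 404.3]), 0.35)]
flat []
guide [(array([216.8, 291.3]), 0.89), (array([269.4, 485.9]), 0.24)]
collar [(array([208.7, 424.6]), 0.71)]
collar_mid [(array([266.3, 487.6]), 0.71), (array([205.1, 428.7]), 0.53)]
screw [(array([199.5, 432.6]), 0.75)]
sharpener [(array([252.6, 299.5]), 0.66)]
spacer [(array([273.7, 412.5]), 0.51)]
```

View pics/side0.png

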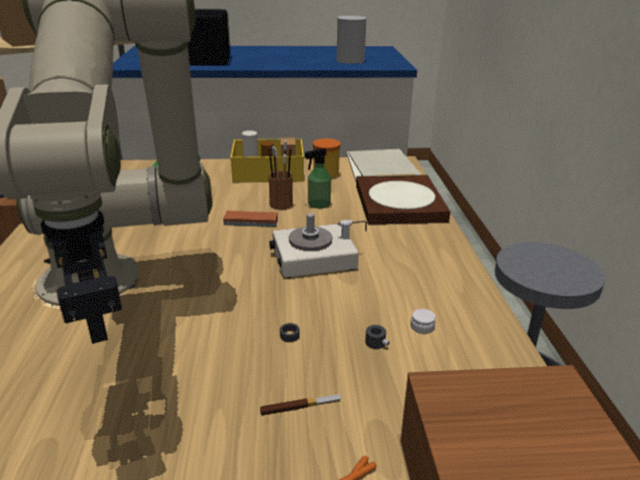

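View pics/top0.png

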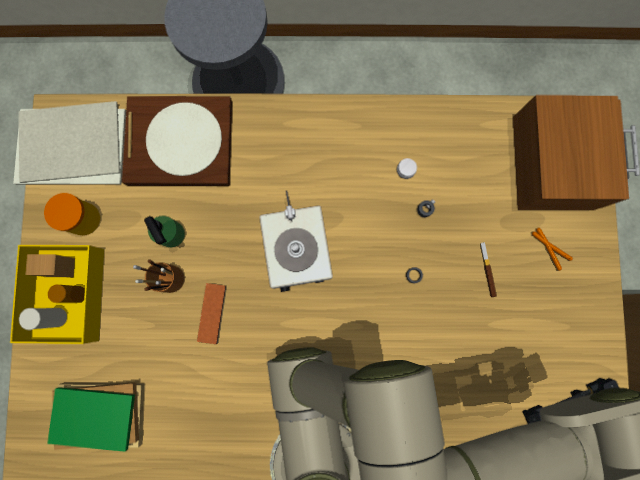

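Run:
```python
import cv2
a=cv2.imread('pics/top0.png');b=cv2.imread('pics/side0.png')
cv2.imwrite('pics/top0a.png',cv2.resize(a[180:310,225:385],None,fx=4.5,fy=4.5,interpolation=3))
cv2.imwrite('pics/top0b.png',cv2.resize(a[170:300,380:520],None,fx=4.5,fy=4.5,interpolation=3))
cv2.imwrite('pics/side0a.png',cv2.resize(b[150:290,240:400],None,fx=4,fy=4,interpolation=3))
cv2.imwrite('pics/side0b.png',cv2.resize(b[290:400,250:420],None,fx=4.5,fy=4.5,interpolation=3))
```

```text
(no output)
```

View pics/top0a.png

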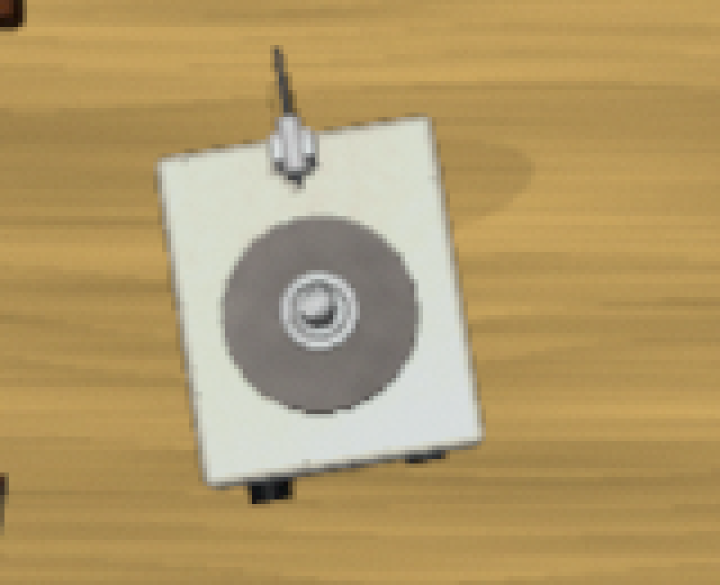

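View pics/top0b.png

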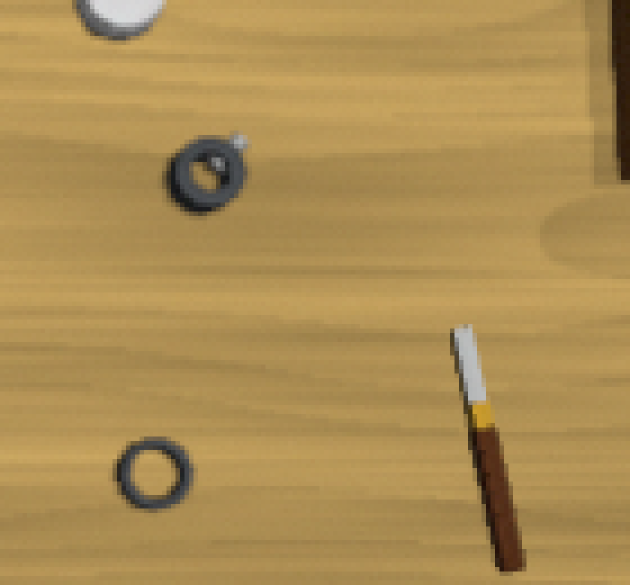

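View pics/side0a.png

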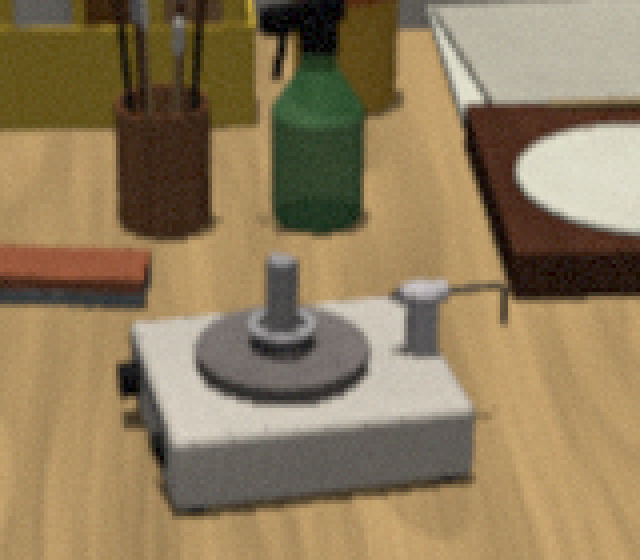

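View pics/side0b.png

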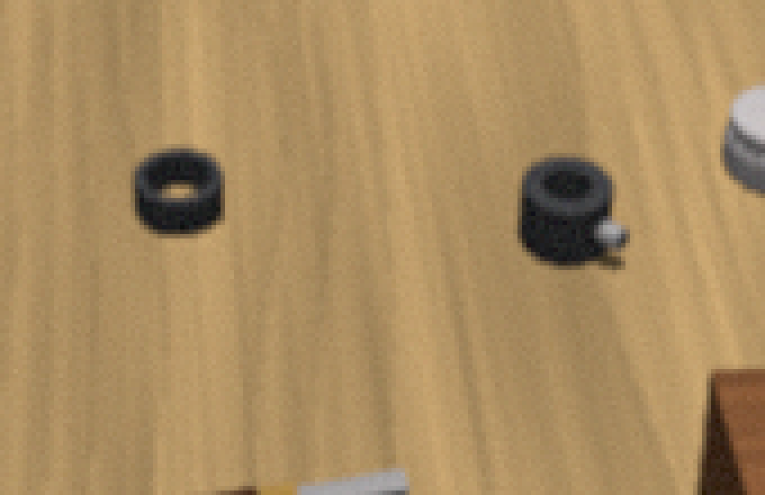

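Both pictures show the sharpener with its key guide pointing up-left in the top view, at about (290,215), and the spindle at about (295,248). The collar is at about (426,208) in the top view and (376,337) in the side view, with its screw pointing right and up. The plain spacer is at about (414,275). Next I'll measure these positions.

Run:
```python
from h import *
T=read_camera('top');S=read_camera('side')
for c in(T,S): print('cam pos',np.round(ray(c,(0,0))[0],3))
def reg(n,t):
    r=regions_of(n,t); return [(np.round(x['position'],1),round(x['score'],2),int(x['region'].sum())) for x in r[:3]], r
for t in['sharpener','collar','spacer','spindle']:
    for n in('top','side'):
        a,r=reg(n,t);print(t,n,a)
        if r and n=='top': np.save(f'/tmp/{t}_{n}.npy',r[0]['region'])
# box corners top crop
cr=[(163,160),(430,118),(483,440),(207,487)]
W=[atz(T,(180+y/4.5,225+x/4.5),.055) for x,y in cr]
for w in W: print(np.round(w,4))
for i in range(4): print(np.linalg.norm(W[i]-W[(i+1)%4]), np.degrees(np.arctan2(*(W[(i+1)%4]-W[i])[1::-1])))
# disc
cx,cy,dx0,dx1,dy0,dy1=0,0,222,420,214,413
d=[atz(T,(180+y/4.5,225+x/4.5),.069) for x,y in((222,313),(420,313),(321,214),(321,413))]
print(np.round(d,4),np.linalg.norm(d[0]-d[1]),np.linalg.norm(d[2]-d[3]))
print('centre',(d[0]+d[1])/2,(d[2]+d[3])/2)
print('guide net',atz(T,(216.8,291.3),.095), 'tri',tri(T,(216.8,291.3),S,(221.7,338.4)))
print('collar mid topring',atz(T,(170+172/4.5,380+207/4.5),.032), 'screw',atz(T,(170+141/4.5,380+240/4.5),.016))
print('screw tri',tri(T,(170+141/4.5,380+240/4.5),S,(290+234/4.5,250+615/4.5)))
print('collarTop side',atz(S,(290+184/4.5,250+568/4.5),.032))
print('spindle top: side',atz(S,(150+258/4,240+283/4),.130),'top',atz(T,(180+300/4.5,225+317/4.5),.130))
```

```text
cam pos [0.399 0.006 1.316]
cam pos [ 0.466 -1.158  0.734]
sharpener top [(array([246.8, 295.4]), 0.6, 4909)]
sharpener side [(array([249.3, 312.3]), 0.85, 3767), (array([339.5, 373.2]), 0.32, 495)]
collar top [(array([208.5, 428.1]), 0.53, 222), (array([168.7, 406.7]), 0.51, 310), (array([248.2, 297.9]), 0.35, 1522)]
collar side [(array([337. , 375.9]), 0.64, 464)]
spacer top [(array([229.4, 163.7]), 0.64, 952)]
spacer side [(array([331.3, 291.3]), 0.9, 346)]
spindle top []
spindle side [(array([225.8, 309.7]), 0.56, 154)]
[0.6192 0.1473 0.055 ]
[ 0.6441 -0.0038  0.055 ]
[ 0.4619 -0.0341  0.055 ]
[0.435  0.1192 0.055 ]
0.15320928548206872 -80.62292673592812
0.18471566742401155 -170.57652010181928
0.15562191903264525 99.94392757242649
0.1862688782594237 8.683299430480167
[[0.5308 0.1113 0.069 ]
 [0.5313 0.0014 0.069 ]
 [0.5866 0.0569 0.069 ]
 [0.4756 0.0558 0.069 ]] 0.10987899784947794 0.1109898328199277
centre [0.53105512 0.05633825 0.069     ] [0.53110679 0.0563329  0.069     ]
guide net [0.60946042 0.06855963 0.095     ] tri (array([0.60729303, 0.06828512, 0.10075766]), np.float64(0.0023204170452858614))
collar mid topring [ 0.64482414 -0.27859399  0.032     ] screw [ 0.66650329 -0.30204277  0.016     ]
screw tri (array([ 0.66722694, -0.30183912,  0.0172774 ]), np.float64(0.0019346646723483285))
collarTop side [ 0.64911284 -0.28365456  0.032     ]
spindle top: side [0.53567482 0.05338216 0.13      ] top [0.53150801 0.05606014 0.13      ]
```

```bash
cat >> h.py <<'E'
from scipy.spatial.transform import Rotation as R_
def st():
    o=ctrl.get_obs(); M=R_.from_quat(o['eef_rot']).as_matrix()
    print('t%.2f'%o['clock'],'pos',np.round(o['position'],4),'x',np.round(M[:,0],3),'y',np.round(M[:,1],3),'yawY %.2f'%np.degrees(np.arctan2(M[1,1],M[0,1])),'F',np.round(o['force'],2),'M',np.round(o['moment'],2),'open_mm %.2f'%(o['opening']*88),'q',np.round(o['q'],3))
E
python3 - <<'E'
from h import *
st()
T=read_camera('top')
crop(T,228,268,275,320,'spz.png',14)
im=T['pixels'][190:225,410:445].astype(int); m=im.sum(2)<260
ys,xs=np.nonzero(m);print('dark',ys.mean()+190,xs.mean()+410,m.sum(),ys.min()+190,ys.max()+190,xs.min()+410,xs.max()+410)
crop(T,190,225,410,445,'colz.png',16)
E
```

```text
t1.40 pos [ 0.1931 -0.4882  0.2098] x [-0.  0. -1.] y [ 0.368 -0.93  -0.   ] yawY -68.41 F [ 0.04 -0.85 -0.13] M [ 0.01 -0.    0.  ] open_mm 88.04 q [-1.417  0.313  1.498 -0.     1.331 -0.223]
dark 208.9746192893401 424.9137055837563 197 201 217 416 434
```

View pics/spz.png

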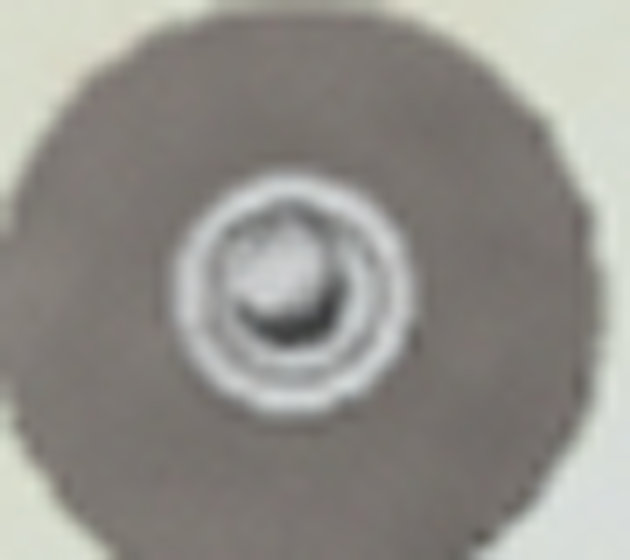

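View pics/colz.png

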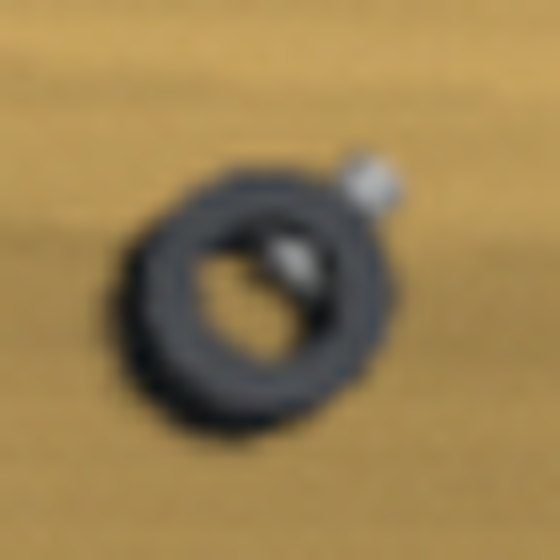

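Request:
step_arm --rows "0 0 31.68 0.068 0.109 0 0.2;0 0 31.68 0.068 0.109 0 0.2;0 0 31.68 0.068 0.109 0 0.2;0 0 31.68 0.068 0.109 0 0.2;0 0 31.68 0.068 0.109 0 0.2" --squeeze 3

```text
clock: 1.87
position: [0.2623, -0.3775, 0.2103]
eef_rot: [0.631, 0.32, -0.631, 0.32]
force: [-0.2, -0.6, 0.5]
opening: 0.645
```

Request:
step_arm --rows "0 0 31.68 0.068 0.109 0 0.2;0 0 31.68 0.068 0.109 0 0.2;0 0 31.68 0.068 0.109 0 0.2;0 0 31.68 0.068 0.109 0 0.2;0 0 31.68 0.068 0.109 0 0.2"

```text
clock: 2.28
position: [0.3302, -0.2683, 0.2101]
eef_rot: [0.519, 0.48, -0.519, 0.48]
force: [-0.4, -0.1, -0.2]
opening: 0.603
```

Request:
step_arm --rows "0 0 31.68 0.068 0.109 0 0.2;0 0 31.68 0.068 0.109 0 0.2;0 0 31.68 0.068 0.109 0 0.2;0 0 31.68 0.068 0.109 0 0.2;0 0 31.68 0.068 0.109 0 0.2"

```text
clock: 2.7
position: [0.3981, -0.1591, 0.2099]
eef_rot: [0.368, 0.604, -0.368, 0.604]
force: [-0.7, -0.2, 0.2]
opening: 0.603
```

Request:
step_arm --rows "0 0 31.68 0.067 0.108 0 0.2;0 0 31.68 0.067 0.108 0 0.2;0 0 31.68 0.067 0.108 0 0.2;0 0 31.68 0.067 0.108 0 0.2;0 0 31.68 0.067 0.108 0 0.2"

```text
clock: 3.12
position: [0.4649, -0.0511, 0.2097]
eef_rot: [0.19, 0.681, -0.189, 0.681]
force: [-0.0, 0.4, 0.3]
opening: 0.6
```

Request:
step_arm --rows "0 0 31.68 0.067 0.109 0 0.2;0 0 31.68 0.067 0.109 0 0.2;0 0 31.68 0.067 0.109 0 0.2;0 0 31.68 0.067 0.109 0 0.2;0 0 31.68 0.067 0.109 0 0.2"

```text
clock: 3.53
position: [0.5317, 0.0579, 0.2093]
eef_rot: [-0.003, 0.707, 0.003, 0.707]
force: [-1.1, -0.3, -0.3]
opening: 0.6
```

Run:
```python
from h import *
st()
S=read_camera('side')
crop(S,130,290,220,400,'side1.png',4)
P=[0.531,0.056,.130];print(proj(S,P))
```

```text
t3.53 pos [0.5317 0.0579 0.2093] x [-0.  0. -1.] y [-0.01  1.    0.  ] yawY 90.55 F [-1.06 -0.29 -0.33] M [ 0.07 -0.18 -0.06] open_mm 52.84 q [-0.111  0.335  1.468  0.     1.338 -1.691]
[[308.78963519 214.06963762]]
```

View pics/side1.png

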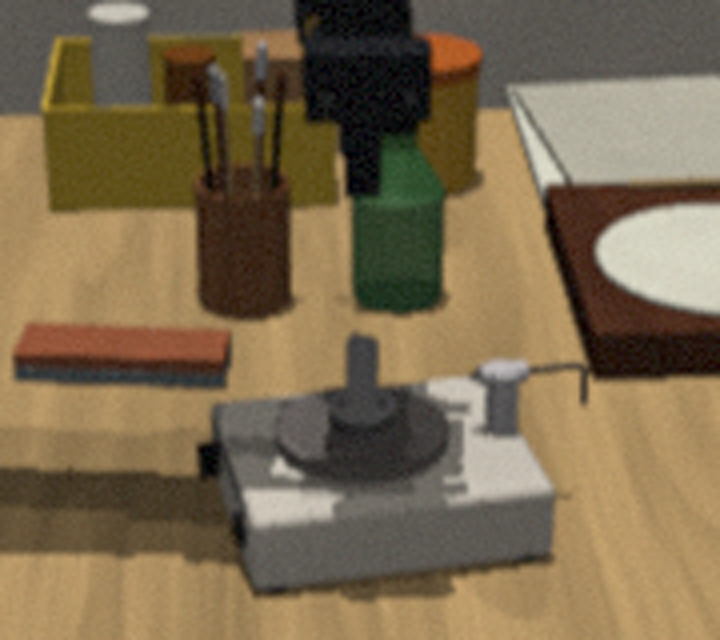

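The gripper is directly above the spindle in the side view, with the finger at about (310,175) and the spindle top at (310,214). I'll go straight down.

Request:
step_arm --rows "0 0 0 -0.001 -0.002 -0.04 0.2;0 0 0 -0.001 -0.002 -0.075 0.2;0 0 0 -0.001 -0.002 -0.1 0.2;0 0 0 -0.001 -0.002 -0.112 0.2;0 0 0 -0.001 -0.002 -0.112 0.2"

```text
clock: 4.0
position: [0.5286, 0.0536, 0.0952]
eef_rot: [0.001, 0.709, -0.001, 0.705]
force: [-0.1, -0.1, 0.1]
opening: 0.596
```

Request:
step_arm --rows "0 0 0 0 0 0 -0.6;0 0 0 0 0 0 -0.8;0 0 0 0 0 0 -1;0 0 0 0 0 0 -1;0 0 0 0 0 0 -1" --squeeze 3

```text
clock: 4.42
position: [0.5305, 0.0543, 0.0986]
eef_rot: [0.001, 0.707, 0.0, 0.708]
force: [1.2, 7.5, 1.7]
opening: 0.277
```

```bash
python3 -c "
from h import *
st()"
```

```text
t4.42 pos [0.5305 0.0543 0.0986] x [ 0.002  0.001 -1.   ] y [0.001 1.    0.001] yawY 89.96 F [1.23 7.47 1.66] M [ 1.09 -0.3  -0.03] open_mm 24.39 q [-1.180e-01  4.430e-01  1.620e+00  1.000e-03  1.077e+00 -1.689e+00]
```

Request:
step_arm --rows "0 0 0 0 0 0 -1;0 0 0 0 0 0 -1;0 0 0 0 0 0 -1"

```text
clock: 4.67
position: [0.5305, 0.0548, 0.0985]
eef_rot: [0.001, 0.707, 0.0, 0.708]
force: [1.7, 6.4, 1.5]
opening: 0.268
```

```bash
python3 -c "
from h import *
st()"
```

```text
t4.67 pos [0.5305 0.0548 0.0985] x [ 0.002  0.002 -1.   ] y [0.    1.    0.002] yawY 89.98 F [1.73 6.43 1.5 ] M [ 1.07 -0.21 -0.02] open_mm 23.55 q [-0.118  0.444  1.62   0.002  1.076 -1.689]
```

Request:
step_arm --rows "0 0 0 0 0.001 0 -1;0 0 0 0 0.002 0 -1;0 0 0 0 0.002 0 -1;0 0 0 0 0.002 0 -1"

```text
clock: 5.0
position: [0.5305, 0.0568, 0.0984]
eef_rot: [0.001, 0.707, 0.0, 0.708]
force: [-0.2, 6.5, 2.4]
opening: 0.217
```

```bash
python3 -c "
from h import *
st()"
```

```text
t5.00 pos [0.5305 0.0568 0.0984] x [ 0.001  0.002 -1.   ] y [0.    1.    0.002] yawY 89.99 F [-0.22  6.49  2.41] M [ 1.   -0.27  0.02] open_mm 19.13 q [-0.114  0.444  1.62   0.002  1.077 -1.686]
```

Request:
step_arm --rows "0 0 0 0 0.001 0 -1;0 0 0 0 0.001 0 -1;0 0 0 0 0.001 0 -1;0 0 0 0 0.001 0 -1"

```text
clock: 5.33
position: [0.5306, 0.0577, 0.0985]
eef_rot: [0.001, 0.707, 0.0, 0.708]
force: [1.6, 5.7, 1.4]
opening: 0.199
```

```bash
python3 -c "
from h import *
st()"
```

```text
t5.33 pos [0.5306 0.0577 0.0985] x [ 0.002  0.002 -1.   ] y [0.    1.    0.002] yawY 89.99 F [1.56 5.68 1.45] M [ 0.98 -0.22 -0.01] open_mm 17.49 q [-0.112  0.444  1.619  0.002  1.077 -1.684]
```

Request:
step_arm --rows "0 0 0 0 0.001 0 -1;0 0 0 0 0.001 0 -1;0 0 0 0 0.001 0 -1;0 0 0 0 0.001 0 -1"

```text
clock: 5.67
position: [0.5305, 0.0579, 0.0982]
eef_rot: [0.0, 0.707, -0.0, 0.707]
force: [0.7, 2.2, 3.9]
opening: 0.193
```

```bash
python3 -c "
from h import *
st()"
```

```text
t5.67 pos [0.5305 0.0579 0.0982] x [ 0.001  0.    -1.   ] y [0. 1. 0.] yawY 89.98 F [0.74 2.16 3.91] M [ 0.56 -0.34 -0.09] open_mm 16.99 q [-0.111  0.445  1.619  0.     1.077 -1.682]
```

Request:
step_arm --rows "0 0 0 0 0.0005 0 -1;0 0 0 0 0.0005 0 -1;0 0 0 0 0.0005 0 -1" --squeeze 15

```text
clock: 5.92
position: [0.5305, 0.058, 0.0983]
eef_rot: [-0.0, 0.707, -0.0, 0.707]
force: [0.5, 1.3, 5.6]
opening: 0.176
```

```bash
python3 -c "
from h import *
st()"
```

```text
t5.92 pos [0.5305 0.058  0.0983] x [ 0.001 -0.    -1.   ] y [ 0.  1. -0.] yawY 89.98 F [0.47 1.32 5.61] M [ 0.25 -0.27 -0.04] open_mm 15.49 q [-0.11   0.445  1.619 -0.     1.077 -1.681]
```

Request:
step_arm --rows "0 0 0 0 0 0 -1;0 0 0 0 0 0 -1;0 0 0 0 0 0 -1" --squeeze 3

```text
clock: 6.17
position: [0.5305, 0.0581, 0.0981]
eef_rot: [-0.0, 0.707, -0.0, 0.707]
force: [1.3, 0.0, 4.8]
opening: 0.193
```

Request:
step_arm --rows "0 0 5 0 0 0 -1;0 0 5 0 0 0 -1;0 0 5 0 0 0 -1"

```text
clock: 6.42
position: [0.5302, 0.0581, 0.0978]
eef_rot: [-0.03, 0.706, 0.03, 0.706]
force: [1.2, 0.1, 3.4]
opening: 0.206
```

Request:
step_arm --rows "0 0 5 0 0 0 -1;0 0 5 0 0 0 -1;0 0 5 0 0 0 -1"

```text
clock: 6.67
position: [0.5298, 0.058, 0.0975]
eef_rot: [-0.061, 0.705, 0.06, 0.704]
force: [-0.8, -2.0, 2.2]
opening: 0.211
```

Request:
step_arm --rows "0 0 -10 0 0 0 -1;0 0 -10 0 0 0 -1;0 0 -10 0 0 0 -1"

```text
clock: 6.92
position: [0.5299, 0.0584, 0.0975]
eef_rot: [0.002, 0.707, -0.002, 0.707]
force: [-1.0, -1.7, 0.4]
opening: 0.205
```

Request:
step_arm --rows "0 0 -7 0 0 0 -1;0 0 -7 0 0 0 -1;0 0 -7 0 0 0 -1"

```text
clock: 7.17
position: [0.5297, 0.0585, 0.0975]
eef_rot: [0.042, 0.706, -0.042, 0.705]
force: [-1.3, 0.7, 1.6]
opening: 0.2
```

Request:
step_arm --rows "0 0 -7 0 0 0 -1;0 0 -7 0 0 0 -1;0 0 -7 0 0 0 -1"

```text
clock: 7.42
position: [0.5298, 0.0587, 0.0976]
eef_rot: [0.085, 0.702, -0.084, 0.702]
force: [-2.2, 2.7, 0.6]
opening: 0.193
```

```bash
python3 -c "
from h import *
st()"
```

```text
t7.42 pos [0.5298 0.0587 0.0976] x [-0.001  0.001 -1.   ] y [0.237 0.971 0.   ] yawY 76.28 F [-2.19  2.73  0.64] M [0.47 0.19 0.02] open_mm 16.99 q [-0.11   0.445  1.62   0.     1.077 -1.441]
```

Request:
step_arm --rows "0 0 -7 0 0 0 -1;0 0 -7 0 0 0 -1;0 0 -7 0 0 0 -1"

```text
clock: 7.67
position: [0.5299, 0.0587, 0.0977]
eef_rot: [0.127, 0.696, -0.127, 0.695]
force: [-2.1, 5.1, 0.1]
opening: 0.185
```

Request:
step_arm --rows "0 0 -7 0 0 0 -1;0 0 -7 0 0 0 -1;0 0 -7 0 0 0 -1"

```text
clock: 7.92
position: [0.5301, 0.0588, 0.0978]
eef_rot: [0.17, 0.687, -0.169, 0.686]
force: [-1.7, 5.0, 1.4]
opening: 0.179
```

Request:
step_arm --rows "0 0 -7 0 0 0 -1;0 0 -7 0 0 0 -1;0 0 -7 0 0 0 -1"

```text
clock: 8.17
position: [0.5302, 0.059, 0.0979]
eef_rot: [0.211, 0.675, -0.211, 0.675]
force: [-0.7, 6.5, 1.5]
opening: 0.18
```

```bash
python3 -c "
from h import *
st()"
```

```text
t8.17 pos [0.5302 0.059  0.0979] x [ 0.     0.001 -1.   ] y [0.569 0.822 0.001] yawY 55.29 F [-0.73  6.54  1.52] M [1.13 0.   0.  ] open_mm 15.87 q [-1.100e-01  4.450e-01  1.619e+00  1.000e-03  1.077e+00 -1.075e+00]
```

Request:
step_arm --rows "0 0 0 0 0.001 0 -1;0 0 0 0 0.001 0 -1;0 0 0 0 0.001 0 -1" --squeeze 12

```text
clock: 8.42
position: [0.5303, 0.0593, 0.0979]
eef_rot: [0.212, 0.674, -0.212, 0.675]
force: [0.1, 3.2, -0.4]
opening: 0.165
```

```bash
python3 -c "
from h import *
st()"
```

```text
t8.42 pos [0.5303 0.0593 0.0979] x [ 0.  0. -1.] y [0.571 0.821 0.   ] yawY 55.15 F [ 0.11  3.19 -0.42] M [ 0.52 -0.14  0.07] open_mm 14.51 q [-0.108  0.446  1.619  0.     1.077 -1.071]
```

Request:
step_arm --rows "0 0 -7 0 0 0 -1;0 0 -14 0 0 0 -1;0 0 -20 0 0 0 -1;0 0 -20 0 0 0 -1;0 0 -20 0 0 0 -1"

```text
clock: 8.83
position: [0.5307, 0.0604, 0.0979]
eef_rot: [0.327, 0.627, -0.325, 0.628]
force: [2.4, 9.2, -0.3]
opening: 0.158
```

```bash
python3 -c "
from h import *
st()"
```

```text
t8.83 pos [0.5307 0.0604 0.0979] x [ 0.002  0.002 -1.   ] y [0.818 0.575 0.003] yawY 35.07 F [ 2.38  9.16 -0.28] M [ 1.57 -0.49  0.04] open_mm 13.90 q [-0.107  0.446  1.619  0.003  1.076 -0.721]
```

Request:
step_arm --rows "0 0 0 0.0003 0.0015 0 -1;0 0 0 0.0003 0.0015 0 -1;0 0 -7 0.0003 0.0015 0 -1;0 0 -14 0.0003 0.0015 0 -1;0 0 -14 0.0003 0.0015 0 -1"

```text
clock: 9.25
position: [0.5312, 0.0613, 0.0979]
eef_rot: [0.403, 0.581, -0.401, 0.582]
force: [3.2, 5.6, -1.3]
opening: 0.158
```

```bash
python3 -c "
from h import *
st()"
```

```text
t9.25 pos [0.5312 0.0613 0.0979] x [ 0.002  0.001 -1.   ] y [0.936 0.353 0.002] yawY 20.66 F [ 3.17  5.62 -1.3 ] M [ 0.91 -0.7   0.02] open_mm 13.91 q [-0.105  0.447  1.617  0.002  1.076 -0.466]
```

Request:
step_arm --rows "0 0 -6 0.0005 0.0008 0 -1;0 0 -11.5 0.0005 0.0008 0 -1;0 0 -11.5 0.0005 0.0008 0 -1;0 0 -11.5 0.0005 0.0008 0 -1;0 0 -11.5 0.0005 0.0008 0 -1"

```text
clock: 9.67
position: [0.5318, 0.0618, 0.0979]
eef_rot: [0.457, 0.539, -0.456, 0.54]
force: [4.5, 4.0, -2.0]
opening: 0.158
```

Run:
```python
from h import *
st()
T=read_camera('top');S=read_camera('side')
crop(T,180,310,225,385,'top2.png',4.5);crop(S,150,290,240,400,'side2.png',4.5)
```

```text
t9.67 pos [0.5318 0.0618 0.0979] x [ 0.002  0.001 -1.   ] y [0.986 0.166 0.002] yawY 9.54 F [ 4.55  4.   -1.96] M [ 0.62 -0.81  0.03] open_mm 13.93 q [-1.040e-01  4.480e-01  1.615e+00  1.000e-03  1.076e+00 -2.710e-01]
```

View pics/top2.png

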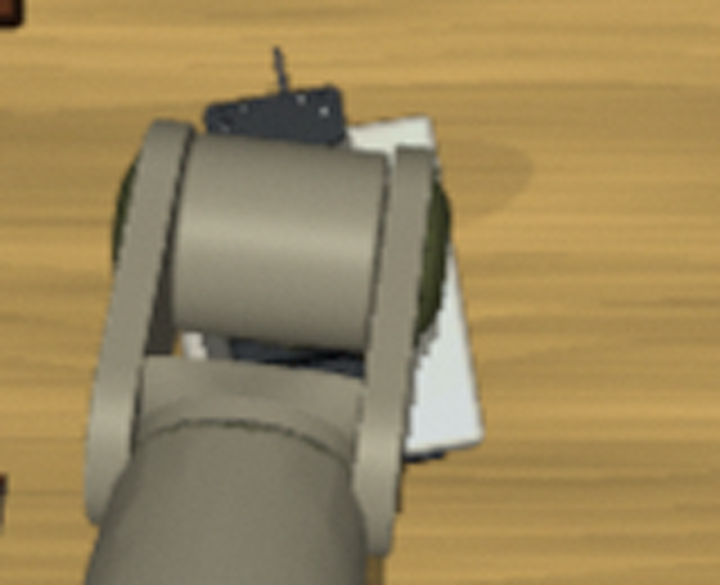

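View pics/side2.png

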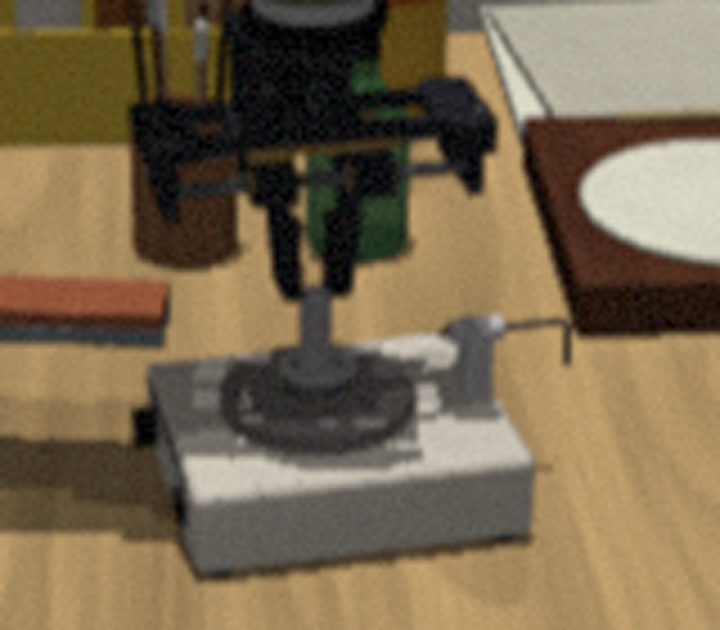

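Run:
```python
from h import *
S=read_camera('side');p=np.array([0.5318,.0618,.0979])
for dz in(0,.0187,.03,.05):
  print(dz,[np.round(proj(S,p+[d,0,dz])[0],1) for d in(-.02,0,.02)])
print(proj(S,[[.531,.056,.13],[.531,.056,.085],[.53,.056,.069]]))
crop(S,170,260,270,350,'side3.png',7)
```

```text
0 [array([301. , 224.8]), array([309. , 224.6]), array([317. , 224.4])]
0.0187 [array([300.9, 218.1]), array([309. , 217.9]), array([317. , 217.7])]
0.03 [array([300.9, 214. ]), array([309. , 213.8]), array([317.1, 213.6])]
0.05 [array([300.8, 206.6]), array([309. , 206.5]), array([317.1, 206.3])]
[[308.78963519 214.06963762]
 [308.80060589 230.22365183]
 [308.40631552 235.85609937]]
```

View pics/side3.png

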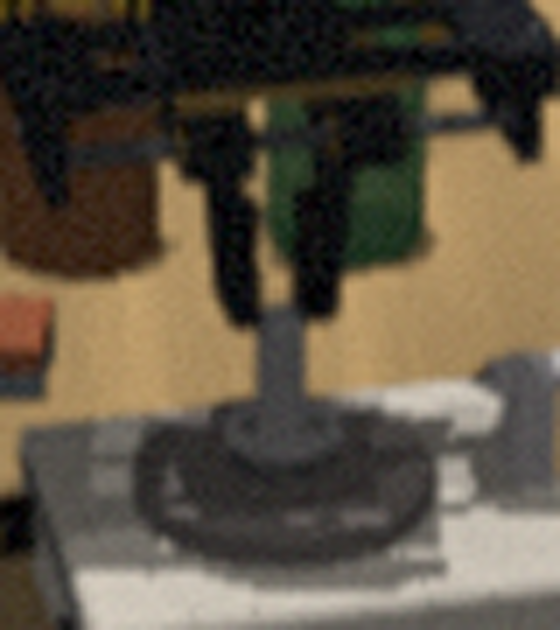

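Run:
```python
from h import *
S=read_camera('side')
for y in(.0579-.0264-.017,.0579-.0264,.0579): print(y,proj(S,[.5317,y,.2093]),proj(S,[.5317,y,.2343]))
b=cv2.imread('pics/side0.png')
print(proj(S,[.193,-.488,.21]))
# initial open fingers, yaw -68
M=np.array([.368,-.93]);
for s in(-.044,-.06,.044,.06): print(s,proj(S,[.193+s*M[0],-.488+s*M[1],.21]))
cv2.imwrite('pics/side0c.png',cv2.resize(b[240:360,30:170],None,fx=5,fy=5,interpolation=3))
cv2.imwrite('pics/side1c.png',cv2.resize(S['pixels'][150:250,260:360],None,fx=6,fy=6,interpolation=0))
```

```text
0.014499999999999999 [[310.0279294  191.40227007]] [[310.03214566 181.44631476]]
0.0315 [[309.62506381 188.44525824]] [[309.6253637  178.57616709]]
0.0579 [[309.01734062 183.98480837]] [[309.01189682 174.24786355]]
[[ 98.89596237 334.93441333]]
-0.044 [[ 95.44294216 318.39611131]]
-0.06 [[ 94.25368166 312.71150903]]
0.044 [[102.64410385 352.94217874]]
0.06 [[104.08784794 359.89421283]]
```

View pics/side0c.png

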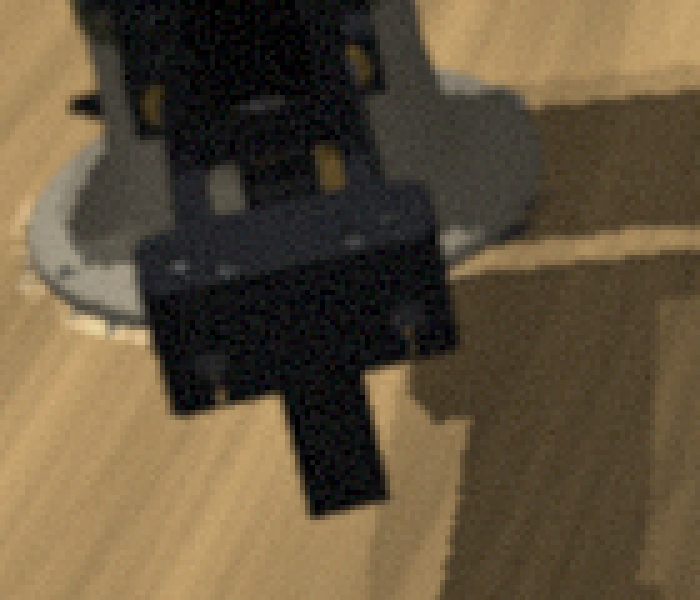

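View pics/side1c.png

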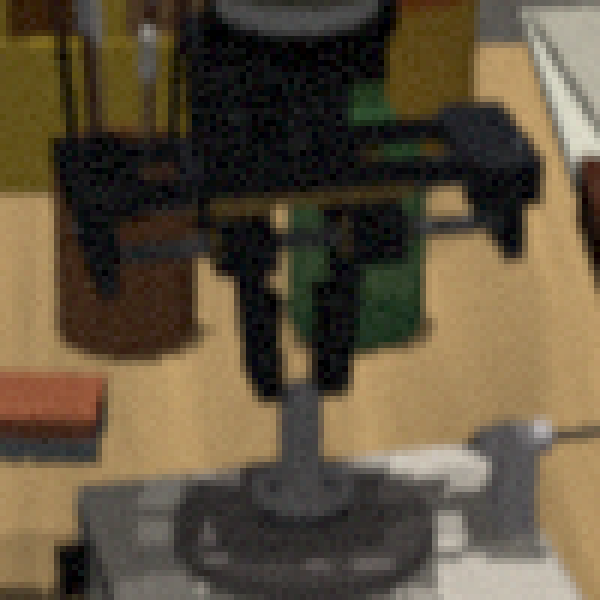

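The side view shows the fingertips at row 216 and the spindle top at row 214. So the fingers hold only the tapered end, well above the height the TCP reading suggests. I'll open, go lower and grip the flat properly.

Request:
step_arm --rows "0 0 0 0 0.0005 0 0.35;0 0 0 0 0.0005 0 0.35;0 0 0 0 0.0005 0 0.35;0 0 0 0 0.0005 0 0.35;0 0 0 0 0.0005 0 0.35" --squeeze 3

```text
clock: 10.28
position: [0.5309, 0.0619, 0.0978]
eef_rot: [0.457, 0.54, -0.457, 0.54]
force: [-0.1, 0.5, 1.1]
opening: 0.514
```

Request:
step_arm --rows "0 0 0 0 0 -0.01 0.35;0 0 0 0 0 -0.02 0.35;0 0 0 0 0 -0.02 0.35"

```text
clock: 10.53
position: [0.5296, 0.0622, 0.0753]
eef_rot: [0.456, 0.541, -0.458, 0.538]
force: [-0.7, 0.2, -0.9]
opening: 0.672
```

Run:
```python
from h import *
st()
S=read_camera('side')
crop(S,150,250,260,360,'side4.png',6)
```

```text
t10.53 pos [0.5296 0.0622 0.0753] x [-0.004  0.    -1.   ] y [ 0.986  0.165 -0.004] yawY 9.49 F [-0.68  0.16 -0.9 ] M [-0.01 -0.08  0.  ] open_mm 59.16 q [-0.103  0.477  1.637 -0.     1.031 -0.268]
```

View pics/side4.png

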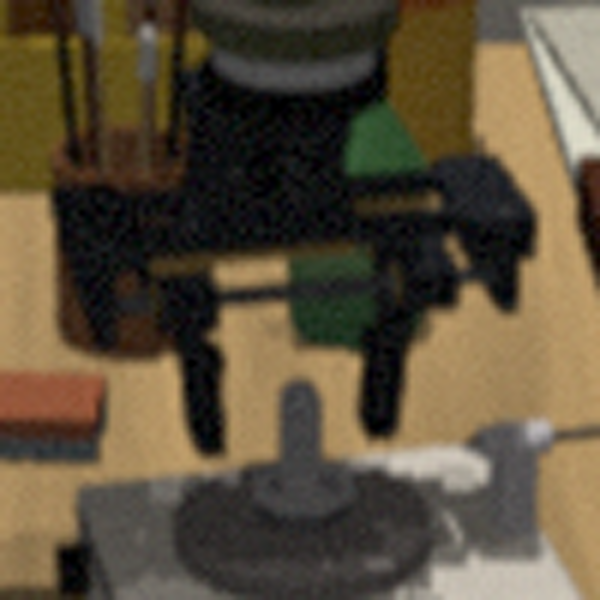

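Request:
step_arm --rows "0 0 0 0 0 0 -0.6;0 0 0 0 0 0 -0.7;0 0 0 0 0 0 -0.8;0 0 0 0 0 0 -1;0 0 0 0 0 0 -1"

```text
clock: 11.0
position: [0.531, 0.0621, 0.078]
eef_rot: [0.457, 0.54, -0.457, 0.54]
force: [0.2, -0.6, 0.0]
opening: 0.322
```

Request:
step_arm --rows "0 0 0 0 0 0 -1;0 0 0 0 0 0 -1;0 0 0 0 0 0 -1;0 0 0 0 0 0 -1"

```text
clock: 11.33
position: [0.5317, 0.0622, 0.0779]
eef_rot: [0.457, 0.539, -0.456, 0.54]
force: [5.5, 0.9, -3.4]
opening: 0.187
```

Run:
```python
from h import *
st()
S=read_camera('side')
crop(S,150,250,260,360,'side5.png',6)
```

```text
t11.33 pos [0.5317 0.0622 0.0779] x [ 0.002  0.    -1.   ] y [0.986 0.165 0.002] yawY 9.48 F [ 5.48  0.86 -3.42] M [ 0.2  -0.82  0.02] open_mm 16.49 q [-1.030e-01  4.740e-01  1.634e+00  1.000e-03  1.031e+00 -2.690e-01]
```

View pics/side5.png

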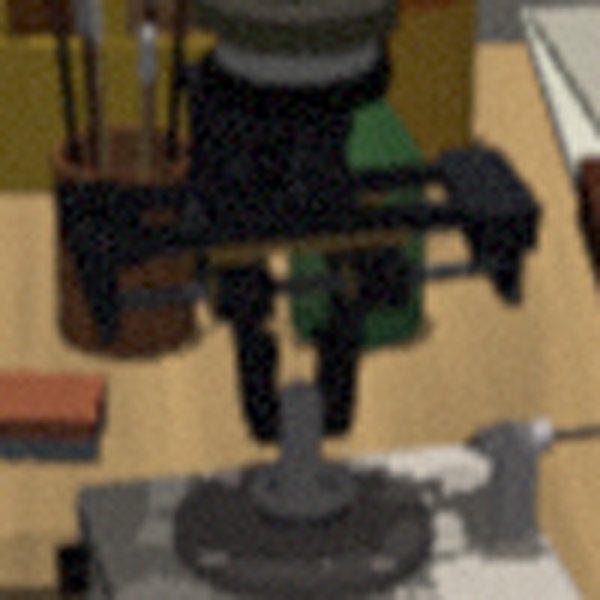

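Opening 16.5 mm matches the distance across the flat, and the fingers now hold the spindle about 25 mm below its top. I'll centre the grip, squeeze, and hold to feel the flat.

Request:
step_arm --rows "0 0 0 0.0009 0 0 -1;0 0 0 0.0009 0 0 -1;0 0 0 0.0009 0 0 -1;0 0 0 0.0009 0 0 -1;0 0 0 0.0009 0 0 -1" --squeeze 10

```text
clock: 11.8
position: [0.5318, 0.0622, 0.0779]
eef_rot: [0.457, 0.54, -0.457, 0.54]
force: [-1.1, 1.5, 2.9]
opening: 0.184
```

Run:
```python
from h import *
st()
```

```text
t11.80 pos [0.5318 0.0622 0.0779] x [-0.  0. -1.] y [ 0.986  0.165 -0.   ] yawY 9.49 F [-1.13  1.53  2.95] M [ 0.27 -0.01  0.06] open_mm 16.19 q [-0.103  0.476  1.632  0.     1.034 -0.268]
```

Request:
step_arm --rows "0 0 0 0.0015 0 0 0.2;0 0 0 0.0015 0 0 0.2;0 0 0 0.0015 0 0 0.2;0 0 -7 0.0015 0 0 0.2;0 0 -14 0.0015 0 0 0.2" --squeeze 3

```text
clock: 12.22
position: [0.5333, 0.062, 0.0777]
eef_rot: [-0.521, -0.479, 0.521, -0.478]
force: [0.7, -0.4, 0.3]
opening: 0.538
```

Request:
step_arm --rows "0 0 -35 0 0 0 0.2;0 0 -35 0 0 0 0.2;0 0 -35 0 0 0 0.2;0 0 -35 0 0 0 0.2;0 0 -35 0 0 0 0.2"

```text
clock: 12.63
position: [0.5333, 0.062, 0.0777]
eef_rot: [-0.64, -0.3, 0.641, -0.3]
force: [0.1, -0.0, 0.2]
opening: 0.598
```

Request:
step_arm --rows "0 0 -35 0 0 0 0.2;0 0 -35 0 0 0 0.2;0 0 -35 0 0 0 0.2;0 0 -35 0 0 0 0.2;0 0 -35 0 0 0 0"

```text
clock: 13.05
position: [0.5333, 0.062, 0.0777]
eef_rot: [-0.701, -0.093, 0.701, -0.093]
force: [-0.8, -0.3, -0.2]
opening: 0.547
```

Request:
step_arm --rows "0 0 -6 0 0 0 -0.6;0 0 -6 0 0 0 -0.7;0 0 -6 0 0 0 -0.8;0 0 -6 0 0 0 -0.9;0 0 -6 0 0 0 -1"

```text
clock: 13.47
position: [0.5335, 0.0613, 0.0777]
eef_rot: [-0.705, -0.059, 0.705, -0.06]
force: [0.3, -5.2, -1.4]
opening: 0.281
```

Request:
step_arm --rows "0 0 0 0 0 0 -1;0 0 0 0 0 0 -1;0 0 0 0 0 0 -1;0 0 0 0 0 0 -1"

```text
clock: 13.8
position: [0.5335, 0.0611, 0.0778]
eef_rot: [0.705, 0.059, -0.705, 0.06]
force: [1.4, -5.8, -1.9]
opening: 0.277
```

Run:
```python
from h import *
st()
S=read_camera('side')
crop(S,150,250,260,360,'side6.png',6)
```

```text
t13.80 pos [0.5335 0.0611 0.0778] x [ 0.    -0.002 -1.   ] y [ 0.167 -0.986  0.002] yawY -80.38 F [ 1.44 -5.78 -1.94] M [-0.93 -0.11  0.01] open_mm 24.40 q [-0.103  0.479  1.627 -0.002  1.035  1.3  ]
```

View pics/side6.png

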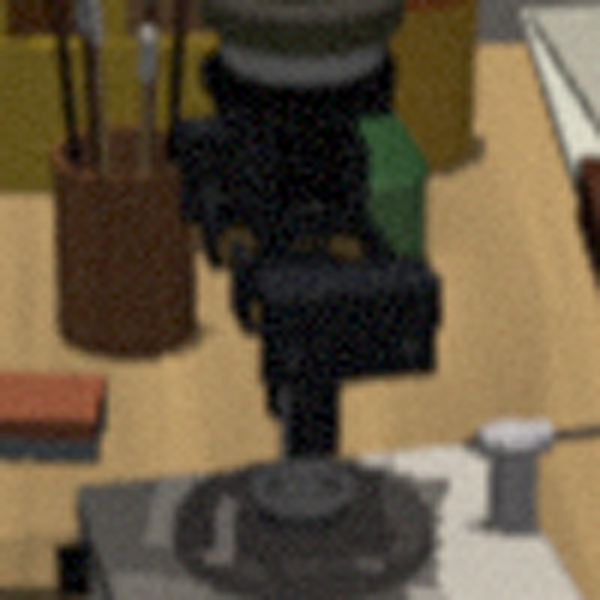

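Request:
step_arm --rows "0 0 0 0 -0.003 0 -1;0 0 0 0 -0.003 0 -1;0 0 0 0 -0.003 0 -1;0 0 0 0 -0.003 0 -1"

```text
clock: 14.18
position: [0.5337, 0.0588, 0.0778]
eef_rot: [0.705, 0.059, -0.704, 0.059]
force: [2.8, -4.5, -2.7]
opening: 0.226
```

Run:
```python
from h import *
st()
```

```text
t14.18 pos [0.5337 0.0588 0.0778] x [ 0.001 -0.001 -1.   ] y [ 0.166 -0.986  0.001] yawY -80.46 F [ 2.75 -4.52 -2.68] M [-0.66 -0.52 -0.01] open_mm 19.91 q [-1.080e-01  4.780e-01  1.628e+00 -1.000e-03  1.035e+00  1.296e+00]
```

Request:
step_arm --rows "0 0 0 0.0003 -0.0006 0 -1;0 0 0 0.0003 -0.0006 0 -1;0 0 0 0.0003 -0.0006 0 -1;0 0 0 0.0003 -0.0006 0 -1" --squeeze 6

```text
clock: 14.52
position: [0.5337, 0.0587, 0.0778]
eef_rot: [0.705, 0.059, -0.705, 0.059]
force: [2.3, 0.5, -2.0]
opening: 0.224
```

Run:
```python
from h import *
st()
```

```text
t14.52 pos [0.5337 0.0587 0.0778] x [ 0.  0. -1.] y [ 0.165 -0.986 -0.   ] yawY -80.50 F [ 2.27  0.51 -2.02] M [ 0.02 -0.41 -0.04] open_mm 19.73 q [-0.109  0.479  1.628  0.     1.035  1.296]
```

The spindle axis by touch is at about (0.5338, 0.0587) in robot coordinates. The vision estimate was 2 to 3 mm off. Next I'll lift and go to the collar.

Request:
step_arm --rows "0 0 0 0 0 0 0;0 0 0 0 0 0 0.2;0 0 0 0 0 0 0.2;0 0 0 0 0 0.04 0.6;0 0 0 0 0 0.08 0.8" --squeeze 3

```text
clock: 14.93
position: [0.5322, 0.0587, 0.1574]
eef_rot: [-0.703, -0.059, 0.707, -0.058]
force: [0.7, 0.2, -0.6]
opening: 0.579
```

Request:
step_arm --rows "0 0 3 0.005 -0.02 0.03 0.8;0 0 9 0.02 -0.055 0.03 0.8;0 0 15 0.035 -0.09 0.03 0.8;0 0 21 0.05 -0.13 0.03 0.8;0 0 27 0.06 -0.17 0.03 0.8"

```text
clock: 15.35
position: [0.594, -0.1123, 0.1879]
eef_rot: [0.671, 0.223, -0.671, 0.223]
force: [0.6, 0.3, -0.2]
opening: 0.897
```

Request:
step_arm --rows "0 0 6 0.01 -0.04 -0.01 0.8;0 0 6 0.025 -0.08 -0.02 0.8;0 0 6 0.04 -0.12 -0.03 0.8;0 0 6.5 0.056 -0.1685 -0.04 0.8;0 0 6.5 0.056 -0.1685 -0.04 0.8"

```text
clock: 15.77
position: [0.6489, -0.284, 0.1452]
eef_rot: [-0.658, -0.259, 0.659, -0.258]
force: [0.3, 0.7, -0.4]
opening: 0.901
```

Run:
```python
from h import *
st()
S=read_camera('side');T=read_camera('top')
crop(S,250,370,310,450,'side7.png',5)
crop(T,150,290,360,520,'top7.png',4.5)
for t in('collar_mid','screw','collar','tin'):
  for n in('top','side'): print(t,n,[(np.round(x['position'],1),round(x['score'],2)) for x in place_of(n,t)[:2]])
```

```text
t15.77 pos [ 0.6489 -0.284   0.1452] x [-0.002  0.001 -1.   ] y [ 0.68  -0.734 -0.002] yawY -47.19 F [ 0.29  0.7  -0.44] M [-0.08  0.03 -0.02] open_mm 79.31 q [-5.770e-01  7.850e-01  9.150e-01 -1.000e-03  1.444e+00  2.470e-01]
collar_mid top []
collar_mid side [(array([335.4, 373.1]), 0.73)]
screw top []
screw side [(array([341.5, 387.2]), 0.92)]
collar top []
collar side [(array([343.6, 377.7]), 0.63)]
tin top [(array([170.6, 404.7]), 0.62)]
tin side [(array([327. , 422.3]), 0.87)]
```

View pics/side7.png

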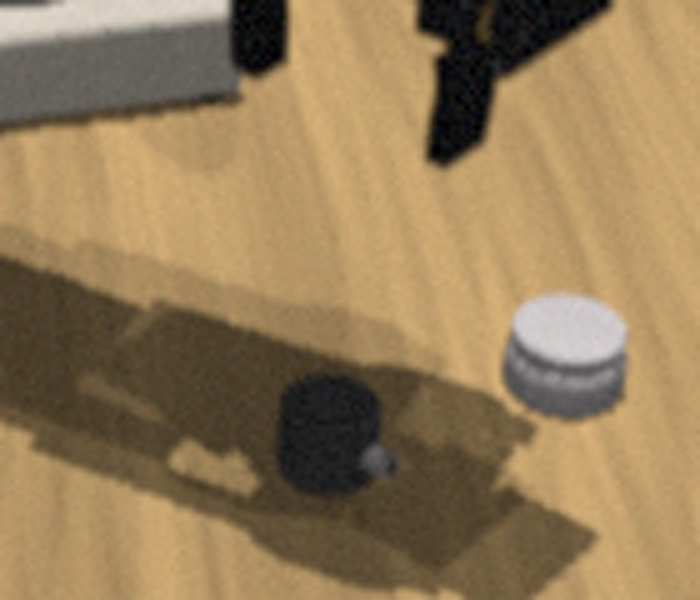

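View pics/top7.png

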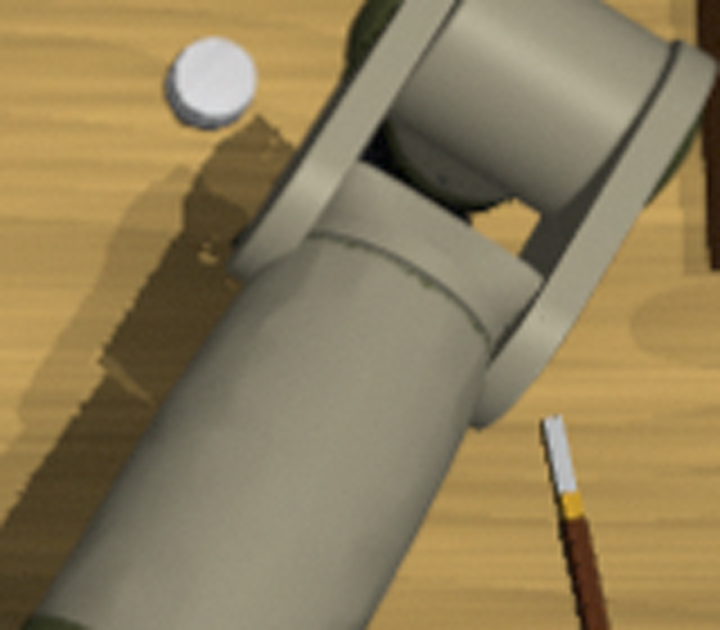

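Run:
```python
from h import *
S=read_camera('side');c=np.array([.6489,-.284,.1452]);y=np.array([.68,-.734,0]);w=np.array([.734,.68,0])
for dz in(0,.02,.026,.03):
  print(dz,[np.round(proj(S,c+s*y+[0,0,dz])[0],1) for s in(-.047,.047)])
print('collar tri side z .016:',atz(S,(335.4,373.1),.016),atz(S,(341.5,387.2),.016))
print(proj(S,[[.6448,-.2786,.032],[.6448,-.2786,0]]))
```

```text
0 [array([360.6, 275. ]), array([399.5, 293.8])]
0.02 [array([361.1, 266.4]), array([400.3, 284.9])]
0.026 [array([361.2, 263.7]), array([400.6, 282.2])]
0.03 [array([361.3, 262. ]), array([400.7, 280.4])]
collar tri side z .016: [ 0.6445499  -0.27779113  0.016     ] [ 0.66993968 -0.2986485   0.016     ]
[[373.71696139 329.40193865]
 [372.85515578 341.81048423]]
```

The fingertips show about 24 mm higher than the reported TCP again, so I'll allow for that and check it by touch. Next I'll go down around the collar with the jaws along the screw.

Request:
step_arm --rows "0 0 0 0 0.003 -0.035 0.8;0 0 0 0 0.003 -0.07 0.8;0 0 0 0 0.003 -0.1 0.8;0 0 0 0 0.003 -0.125 0.8;0 0 0 0 0.003 -0.125 0.8"

```text
clock: 16.73
position: [0.647, -0.2745, 0.0172]
eef_rot: [-0.656, -0.262, 0.66, -0.257]
force: [-0.4, 0.0, -0.9]
opening: 0.901
```

Run:
```python
from h import *
st()
S=read_camera('side')
crop(S,270,390,310,450,'side8.png',5)
```

```text
t16.73 pos [ 0.647  -0.2745  0.0172] x [-0.008  0.005 -1.   ] y [ 0.682 -0.731 -0.009] yawY -47.00 F [-0.44  0.02 -0.87] M [-0.04  0.07 -0.06] open_mm 79.27 q [-0.568  0.89   1.061 -0.     1.2    0.253]
```

View pics/side8.png

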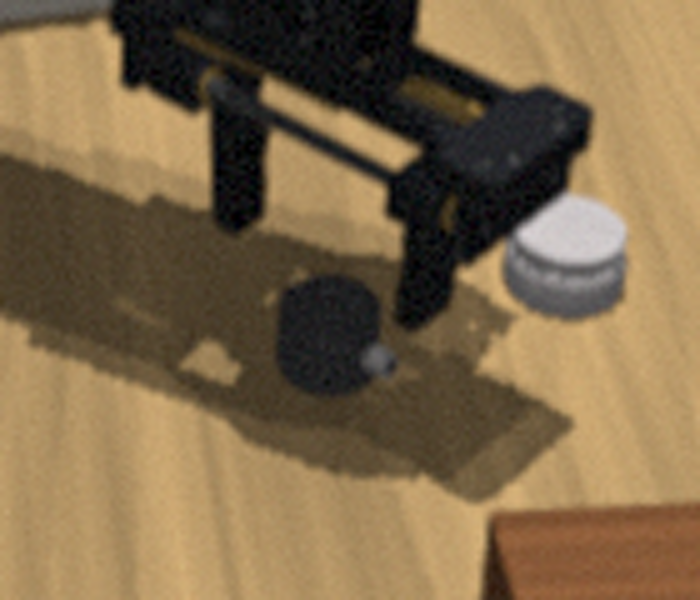

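Request:
step_arm --rows "0 0 0 0 0 0 0.8;0 0 0 0 0 -0.01 0.8;0 0 0 0 0 -0.02 0.8;0 0 0 0 0 -0.025 0.8;0 0 0 0 0 -0.025 0.8"

```text
clock: 17.2
position: [0.6489, -0.276, -0.0036]
eef_rot: [-0.657, -0.26, 0.658, -0.258]
force: [0.1, 0.2, -1.0]
opening: 0.9
```

Run:
```python
from h import *
st()
S=read_camera('side')
crop(S,270,390,310,450,'side9.png',5)
o=ctrl.get_obs();c=np.array(o['position']);y=np.array([.68,-.734,0])
for dz in(0,.02,.026,.03):
  print(dz,[np.round((proj(S,c+s*y+[0,0,dz])[0]-[310,270])*5,0) for s in(-.047,.047)])
```

```text
t17.20 pos [ 0.6489 -0.276  -0.0036] x [-0.002  0.001 -1.   ] y [ 0.682 -0.731 -0.002] yawY -47.01 F [ 0.13  0.23 -1.04] M [-0.    0.   -0.02] open_mm 79.20 q [-0.568  0.915  1.07  -0.     1.159  0.253]
0 [array([236., 310.]), array([416., 413.])]
0.02 [array([238., 272.]), array([419., 374.])]
0.026 [array([238., 261.]), array([421., 362.])]
0.03 [array([239., 253.]), array([421., 354.])]
```

View pics/side9.png

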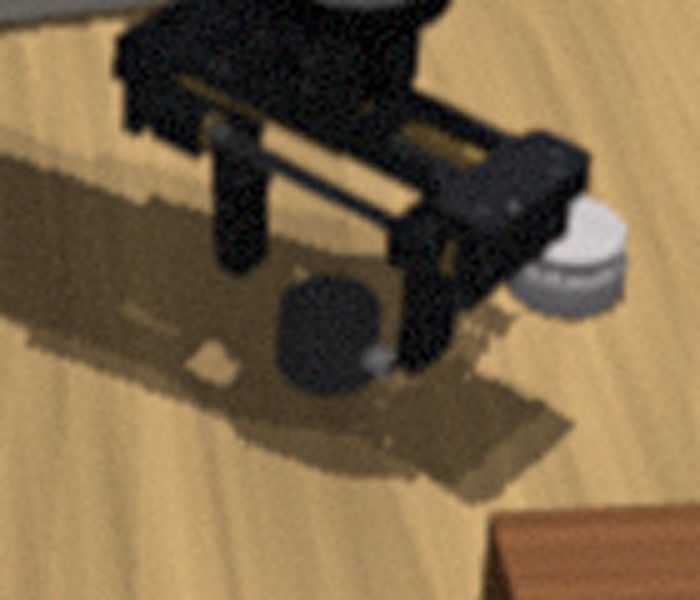

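Request:
step_arm --rows "0 0 0 0 -0.005 0 0.8;0 0 0 0 -0.005 -0.006 0.8;0 0 0 0 -0.005 -0.011 0.8;0 0 0 0 -0.005 -0.011 0.8"

```text
clock: 17.58
position: [0.6489, -0.2812, -0.0146]
eef_rot: [-0.658, -0.26, 0.658, -0.258]
force: [0.7, 0.8, -0.5]
opening: 0.902
```

Request:
step_arm --rows "0 0 0 0 0 0 0.5;0 0 0 0 0 0 0.35;0 0 0 0 0 0 0.25;0 0 0 0 0 0 0.15;0 0 0 0 0 0 0.1" --squeeze 3

```text
clock: 18.0
position: [0.6497, -0.2815, -0.0129]
eef_rot: [0.658, 0.259, -0.658, 0.259]
force: [0.6, -0.5, -0.5]
opening: 0.594
```

Run:
```python
from h import *
st()
S=read_camera('side')
crop(S,270,390,310,450,'side10.png',5)
```

```text
t18.00 pos [ 0.6497 -0.2815 -0.0129] x [ 0.001 -0.    -1.   ] y [ 0.682 -0.731  0.001] yawY -47.01 F [ 0.61 -0.45 -0.55] M [-0.09 -0.1   0.02] open_mm 52.29 q [-0.574  0.931  1.064 -0.     1.145  0.247]
```

View pics/side10.png

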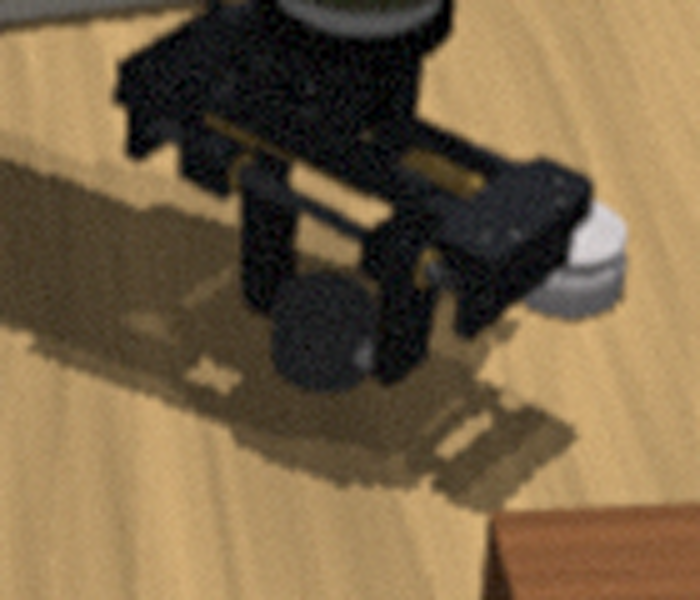

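Request:
step_arm --rows "0 0 0 0 0 0 0.9;0 0 0 0 0 0 0.9;0 0 0 0 0 0 0.9;0 0 0 -0.0033 0.0037 0 0.9;0 0 0 -0.0033 0.0037 0 0.9"

```text
clock: 18.47
position: [0.6457, -0.277, -0.0133]
eef_rot: [-0.658, -0.259, 0.658, -0.259]
force: [0.6, 0.8, 0.5]
opening: 0.939
```

Request:
step_arm --rows "0 0 -35 0 0 0 0.9;0 0 -35 0 0 0 0.9;0 0 -35 0 0 0 0.9;0 0 -35 0 0 0 0.9;0 0 -35 0 0 0 0.9"

```text
clock: 18.88
position: [0.6461, -0.2775, -0.0131]
eef_rot: [-0.706, -0.047, 0.706, -0.047]
force: [-0.3, -0.8, -1.0]
opening: 0.95
```

Request:
step_arm --rows "0 0 -35 0 0 0 0.9;0 0 -35 0 0 0 0.9;0 0 -35 0 0 0 0.9;0 0 -35 0 0 0 0.9;0 0 -35 0 0 0 0.9"

```text
clock: 19.3
position: [0.6461, -0.2775, -0.0132]
eef_rot: [-0.687, 0.167, 0.687, 0.167]
force: [0.3, 0.2, 0.5]
opening: 0.949
```

Request:
step_arm --rows "0 0 -20 0 0 0 0.6;0 0 -20 0 0 0 0.4;0 0 -20 0 0 0 0.4;0 0 -20 0 0 0 0.4"

```text
clock: 19.63
position: [0.6461, -0.2776, -0.0132]
eef_rot: [-0.648, 0.283, 0.648, 0.283]
force: [0.0, -0.5, 0.6]
opening: 0.704
```

Run:
```python
from h import *
st()
S=read_camera('side')
crop(S,270,390,310,450,'side11.png',5)
```

```text
t19.63 pos [ 0.6461 -0.2776 -0.0132] x [-0.  0. -1.] y [-0.734 -0.679  0.   ] yawY -137.21 F [ 0.03 -0.49  0.61] M [0.06 0.01 0.06] open_mm 61.92 q [-0.572  0.922  1.085 -0.     1.135  1.823]
```

View pics/side11.png

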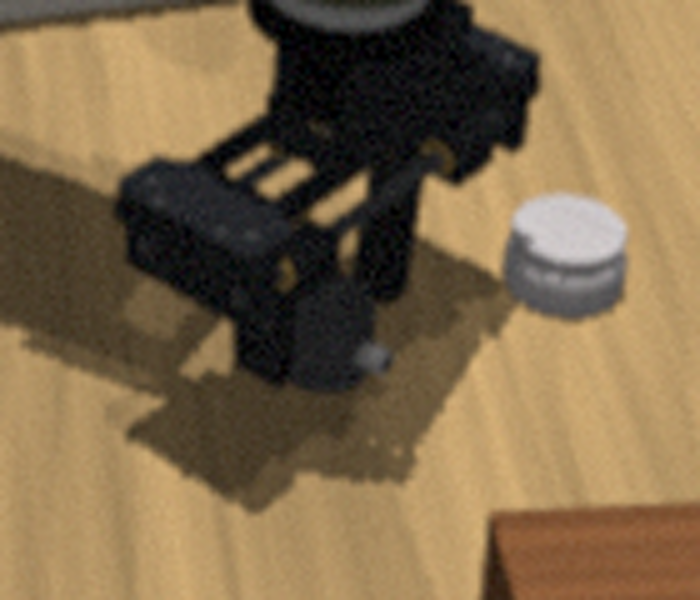

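Request:
step_arm --rows "0 0 0 0 0 0 0.1;0 0 0 0 0 0 0;0 0 0 0 0 0 -0.2;0 0 0 0 0 0 -0.3;0 0 0 0 0 0 -0.3" --squeeze 4

```text
clock: 20.1
position: [0.6462, -0.2776, -0.0132]
eef_rot: [-0.649, 0.282, 0.649, 0.282]
force: [0.4, -0.2, 0.4]
opening: 0.466
```

Request:
step_arm --rows "0 0 0 0 0 0 -0.5;0 0 0 0 0 0 -0.5;0 0 0 0 0 0 -1;0 0 0 0 0 0 -1" --squeeze 30

```text
clock: 20.43
position: [0.6462, -0.2777, -0.0132]
eef_rot: [-0.648, 0.282, 0.648, 0.282]
force: [-0.9, 0.6, 0.7]
opening: 0.463
```

Run:
```python
from h import *
st()
```

```text
t20.43 pos [ 0.6462 -0.2777 -0.0132] x [-0.  0. -1.] y [-0.731 -0.682 -0.   ] yawY -137.00 F [-0.94  0.63  0.72] M [ 0.17  0.04 -0.01] open_mm 40.70 q [-0.572  0.922  1.084  0.     1.136  1.819]
```

Request:
step_arm --rows "0 0 0 0 0 0.03 -1;0 0 0 0 0 0.07 -1;0 0 0 0 0 0.11 -1;0 0 0 0 0 0.15 -1;0 0 0 0 0 0.183 -1"

```text
clock: 20.85
position: [0.6462, -0.2777, 0.1728]
eef_rot: [0.649, -0.282, -0.648, -0.282]
force: [0.3, -0.7, -2.0]
opening: 0.462
```

Run:
```python
from h import *
st()
T=read_camera('side')
crop(T,200,360,280,460,'side12.png',4)
```

```text
t20.85 pos [ 0.6462 -0.2777  0.1728] x [ 0.001 -0.001 -1.   ] y [-0.731 -0.682 -0.   ] yawY -137.01 F [ 0.28 -0.7  -1.97] M [ 0.06 -0.02  0.02] open_mm 40.64 q [-0.572  0.754  0.9   -0.     1.486  1.819]
```

View pics/side12.png

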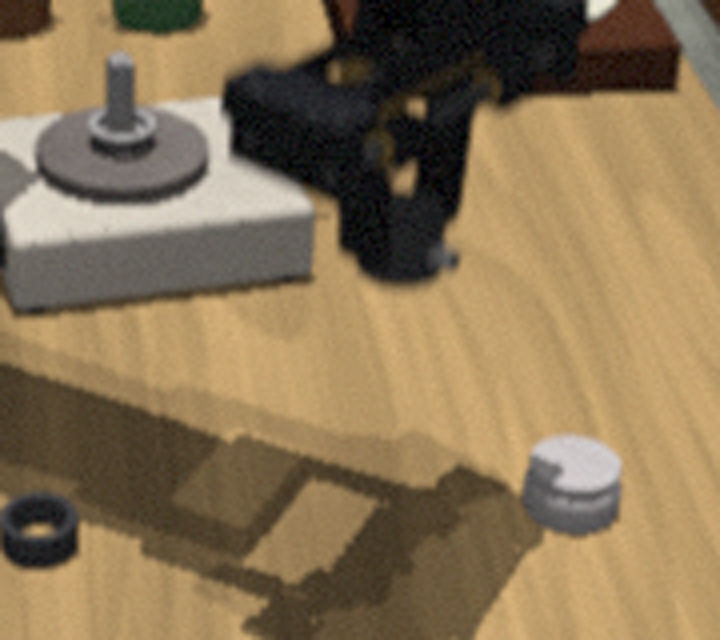

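The collar is held at about (380,265) with its screw standing out to the right, and the spindle is bare. I'll carry it over.

Request:
step_arm --rows "0 0 5 -0.01 0.03 0 -1;0 0 11 -0.022 0.065 0 -1;0 0 17 -0.034 0.1 0 -1;0 0 23 -0.046 0.135 0 -1;0 0 29 -0.058 0.17 0 -1"

```text
clock: 21.32
position: [0.587, -0.1061, 0.1692]
eef_rot: [-0.698, 0.109, 0.699, 0.109]
force: [1.0, 0.8, -2.5]
opening: 0.463
```

Request:
step_arm --rows "0 0 6 -0.012 0.035 0 -1;0 0 12 -0.024 0.07 0 -1;0 0 18 -0.036 0.105 0 -1;0 0 24 -0.048 0.14 0 -1;0 0 27.5 -0.0544 0.1664 0 -1"

```text
clock: 21.73
position: [0.5321, 0.0612, 0.1695]
eef_rot: [-0.704, -0.061, 0.705, -0.061]
force: [-0.6, 0.1, -1.9]
opening: 0.461
```

Request:
step_arm --rows "0 0 0 0 0 -0.01 -1;0 0 0 0 0 -0.02 -1;0 0 0 0 0 -0.025 -1;0 0 0 0 0 -0.025 -1;0 0 0 0 0 -0.025 -1"

```text
clock: 22.15
position: [0.5339, 0.0577, 0.1443]
eef_rot: [-0.704, -0.058, 0.705, -0.058]
force: [-0.2, 1.1, -1.8]
opening: 0.461
```

Run:
```python
from h import *
st()
S=read_camera('side');T=read_camera('top')
crop(S,140,260,250,390,'side13.png',5)
crop(T,180,310,225,385,'top13.png',4.5)
```

```text
t22.15 pos [0.5339 0.0577 0.1443] x [-0.001  0.    -1.   ] y [ 0.163 -0.987 -0.   ] yawY -80.61 F [-0.21  1.11 -1.79] M [ 0.01 -0.   -0.03] open_mm 40.59 q [-0.111  0.399  1.555 -0.     1.189  1.296]
```

View pics/side13.png

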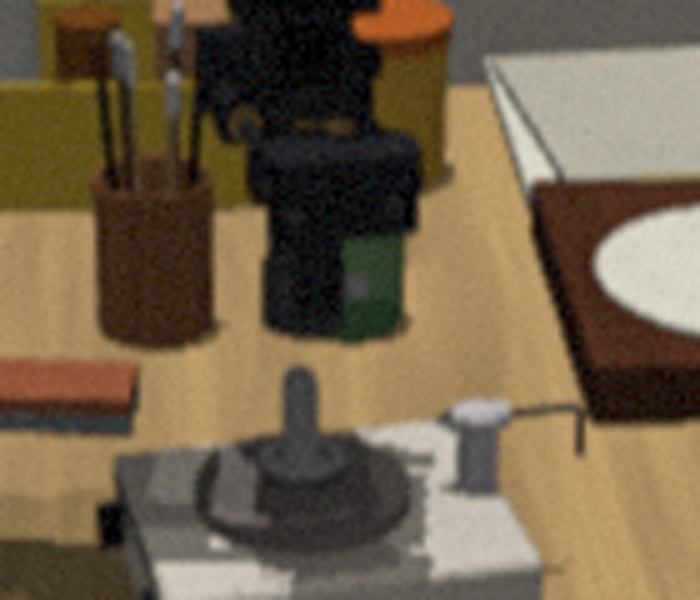

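View pics/top13.png

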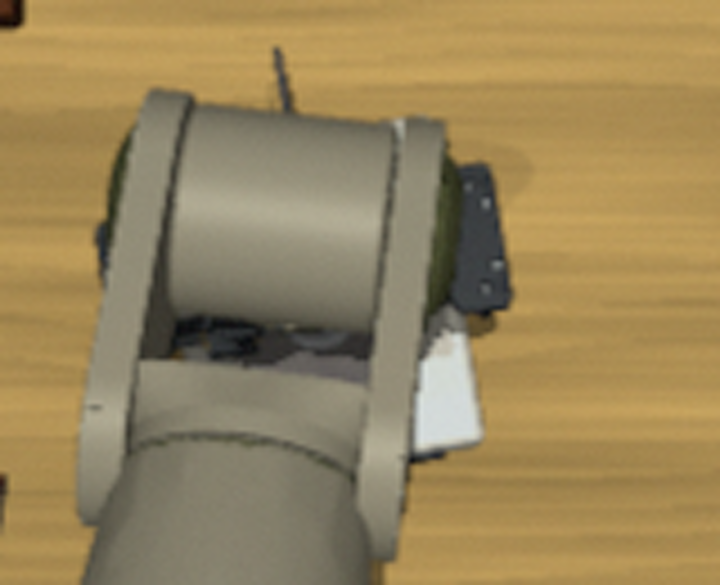

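Request:
step_arm --rows "0 0 0 0 0.001 -0.008 -1;0 0 0 0 0.001 -0.016 -1;0 0 0 0 0.001 -0.024 -1;0 0 0 0 0.001 -0.028 -1;0 0 0 0 0.001 -0.028 -1"

```text
clock: 22.67
position: [0.5332, 0.0598, 0.1155]
eef_rot: [-0.704, -0.059, 0.705, -0.058]
force: [-0.5, 0.8, -2.1]
opening: 0.466
```

Request:
step_arm --rows "0 0 0 0 0 -0.002 -1;0 0 0 0 0 -0.004 -1;0 0 0 0 0 -0.006 -1;0 0 0 0 0 -0.006 -1"

```text
clock: 23.0
position: [0.5337, 0.0597, 0.1106]
eef_rot: [-0.705, -0.058, 0.705, -0.058]
force: [0.6, -0.0, -2.3]
opening: 0.463
```

Run:
```python
from h import *
st()
S=read_camera('side')
crop(S,140,260,250,390,'side14.png',5)
```

```text
t23.00 pos [0.5337 0.0597 0.1106] x [-0.  0. -1.] y [ 0.165 -0.986 -0.   ] yawY -80.51 F [ 0.55 -0.03 -2.32] M [ 0.01  0.04 -0.01] open_mm 40.74 q [-0.107  0.437  1.595  0.     1.11   1.298]
```

View pics/side14.png

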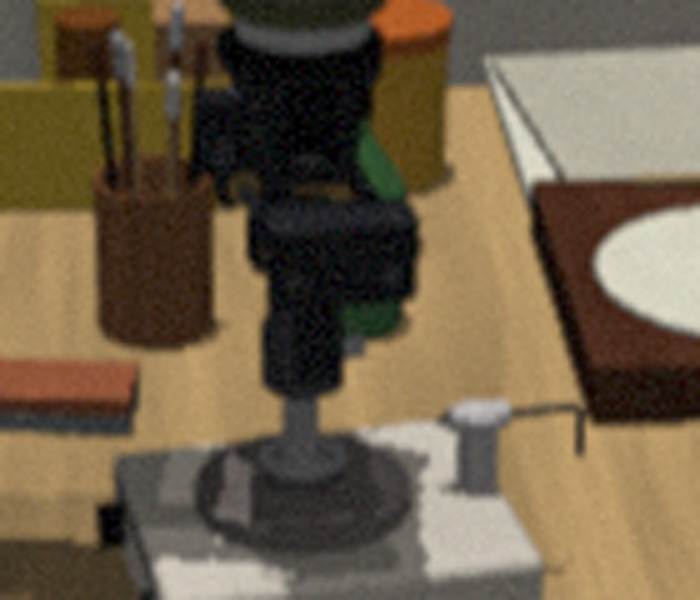

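Request:
step_arm --rows "0 0 0 0 -0.001 0 -1;0 0 0 0 -0.001 0 -1;0 0 0 0 -0.001 -0.002 -1;0 0 0 0 -0.001 -0.004 -1;0 0 0 0 -0.001 -0.004 -1"

```text
clock: 23.47
position: [0.5336, 0.0587, 0.1063]
eef_rot: [-0.704, -0.059, 0.705, -0.058]
force: [-0.4, 0.1, -1.4]
opening: 0.46
```

Request:
step_arm --rows "0 0 0 0 0 -0.002 -1;0 0 0 0 0 -0.004 -1;0 0 0 0 0 -0.004 -1"

```text
clock: 23.72
position: [0.5336, 0.0587, 0.1023]
eef_rot: [-0.704, -0.059, 0.705, -0.058]
force: [0.1, -0.6, -1.8]
opening: 0.459
```

Run:
```python
from h import *
st()
```

```text
t23.72 pos [0.5336 0.0587 0.1023] x [-0.001  0.    -1.   ] y [ 0.165 -0.986 -0.   ] yawY -80.51 F [ 0.1  -0.55 -1.77] M [-0.01  0.   -0.01] open_mm 40.39 q [-0.109  0.447  1.604  0.     1.092  1.296]
```

Request:
step_arm --rows "0 0 0 0 0 -0.003 -1;0 0 0 0 0 -0.006 -1;0 0 0 0 0 -0.006 -1"

```text
clock: 23.97
position: [0.5335, 0.0587, 0.0961]
eef_rot: [-0.704, -0.059, 0.705, -0.058]
force: [1.0, 0.0, -2.4]
opening: 0.466
```

Request:
step_arm --rows "0 0 0 0 0 -0.003 -1;0 0 0 0 0 -0.006 -1;0 0 0 0 0 -0.006 -1"

```text
clock: 24.22
position: [0.5335, 0.0588, 0.0902]
eef_rot: [-0.704, -0.059, 0.705, -0.058]
force: [-0.4, 0.7, -1.8]
opening: 0.461
```

Request:
step_arm --rows "0 0 0 0 0 -0.003 -1;0 0 0 0 0 -0.006 -1;0 0 0 0 0 -0.006 -1"

```text
clock: 24.47
position: [0.5335, 0.0587, 0.0842]
eef_rot: [-0.704, -0.059, 0.705, -0.058]
force: [0.1, 0.0, -3.0]
opening: 0.457
```

Run:
```python
from h import *
st()
S=read_camera('side')
crop(S,140,260,250,390,'side15.png',5)
```

```text
t24.47 pos [0.5335 0.0587 0.0842] x [-0.001  0.    -1.   ] y [ 0.165 -0.986 -0.   ] yawY -80.51 F [ 0.1   0.   -3.02] M [0.01 0.01 0.  ] open_mm 40.22 q [-0.109  0.47   1.621  0.     1.051  1.296]
```

View pics/side15.png

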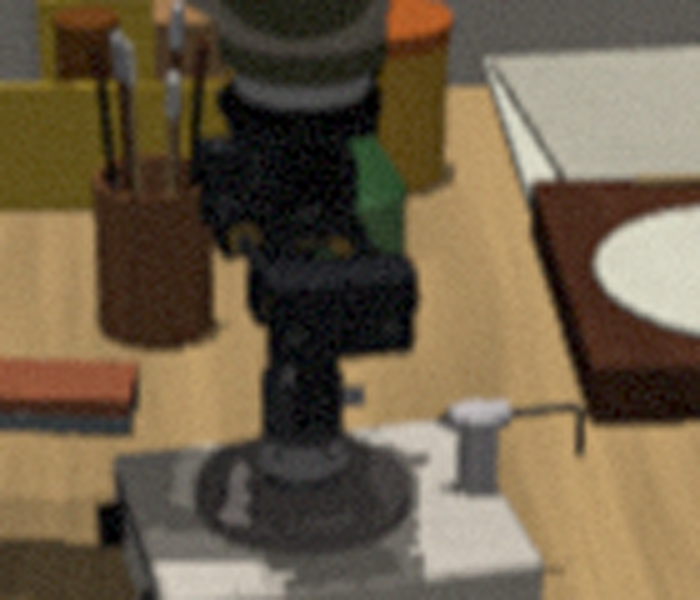

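Request:
step_arm --rows "0 0 0 0 0 -0.003 -1;0 0 0 0 0 -0.006 -1;0 0 0 0 0 -0.009 -1;0 0 0 0 0 -0.009 -1"

```text
clock: 24.85
position: [0.5334, 0.0587, 0.0751]
eef_rot: [-0.704, -0.059, 0.705, -0.058]
force: [0.2, 1.4, -2.3]
opening: 0.463
```

Request:
step_arm --rows "0 0 0 0 0 -0.002 -1;0 0 0 0 0 -0.004 -1;0 0 0 0 0 -0.004 -1;0 0 0 0 0 -0.004 -1"

```text
clock: 25.18
position: [0.5339, 0.0587, 0.0719]
eef_rot: [0.705, 0.058, -0.705, 0.058]
force: [0.3, -0.9, -2.7]
opening: 0.458
```

Request:
step_arm --rows "0 0 0 0 0 -0.001 -1;0 0 0 0 0 -0.002 -1;0 0 0 0 0 -0.002 -1;0 0 0 0 0 -0.002 -1"

```text
clock: 25.52
position: [0.5339, 0.0587, 0.0701]
eef_rot: [0.705, 0.058, -0.705, 0.058]
force: [-1.8, -0.4, 4.0]
opening: 0.459
```

Run:
```python
from h import *
st()
```

```text
t25.52 pos [0.5339 0.0587 0.0701] x [ 0. -0. -1.] y [ 0.165 -0.986  0.   ] yawY -80.51 F [-1.79 -0.37  3.95] M [0.08 0.28 0.01] open_mm 40.40 q [-0.109  0.49   1.634  0.     1.018  1.296]
```

Request:
step_arm --rows "0 0 0 0 0 -0.001 -1;0 0 0 0 0 -0.002 -1;0 0 0 0 0 -0.002 -1;0 0 0 0 0 -0.002 -1"

```text
clock: 25.85
position: [0.5339, 0.0587, 0.0679]
eef_rot: [0.705, 0.058, -0.705, 0.059]
force: [-1.2, -0.3, 5.7]
opening: 0.463
```

Request:
step_arm --rows "0 0 0 0 0 -0.001 -1;0 0 0 0 0 -0.002 -1;0 0 0 0 0 -0.002 -1;0 0 0 0 0 -0.002 -1"

```text
clock: 26.18
position: [0.5339, 0.0587, 0.0659]
eef_rot: [0.705, 0.058, -0.705, 0.058]
force: [-1.7, 0.4, 5.6]
opening: 0.46
```

Run:
```python
from h import *
st()
```

```text
t26.18 pos [0.5339 0.0587 0.0659] x [ 0. -0. -1.] y [ 0.165 -0.986  0.   ] yawY -80.51 F [-1.66  0.4   5.61] M [0.08 0.27 0.02] open_mm 40.48 q [-0.109  0.495  1.637  0.     1.009  1.296]
```

Nearly home. I'll push until the force rises steeply at the stop.

Request:
step_arm --rows "0 0 0 0 0 -0.001 -1;0 0 0 0 0 -0.001 -1;0 0 0 0 0 -0.001 -1"

```text
clock: 26.43
position: [0.534, 0.0587, 0.0657]
eef_rot: [0.705, 0.058, -0.704, 0.059]
force: [-4.7, -0.3, 12.9]
opening: 0.465
```

Request:
step_arm --rows "0 0 0 0 0 -0.001 -1;0 0 0 0 0 -0.001 -1;0 0 0 0 0 -0.001 -1"

```text
clock: 26.68
position: [0.5341, 0.0587, 0.0656]
eef_rot: [0.705, 0.058, -0.704, 0.059]
force: [-7.8, -0.2, 21.6]
opening: 0.462
```

Run:
```python
from h import *
st()
S=read_camera('side')
crop(S,140,260,250,390,'side16.png',5)
for t in('screw','guide','collar_mid','spindle'): print(t,[(np.round(x['position'],1),round(x['score'],2)) for x in place_of('side',t)[:2]])
P=np.array([.531,.056,.095]);n=np.array([np.cos(.163),np.sin(.163),0])
print(proj(S,[P,P+.031*n,P+.076*n]))
```

```text
t26.68 pos [0.5341 0.0587 0.0656] x [ 0.001 -0.    -1.   ] y [ 0.165 -0.986  0.   ] yawY -80.50 F [-7.81 -0.17 21.58] M [ 0.12  1.4  -0.02] open_mm 40.66 q [-0.109  0.496  1.638 -0.     1.007  1.296]
screw [(array([225.1, 319.6]), 0.53)]
guide [(array([221.8, 338.5]), 0.96)]
collar_mid [(array([224.6, 309.3]), 0.45)]
spindle []
[[308.79825908 226.67792104]
 [320.91134859 225.43943619]
 [338.28155015 223.6630167 ]]
```

View pics/side16.png

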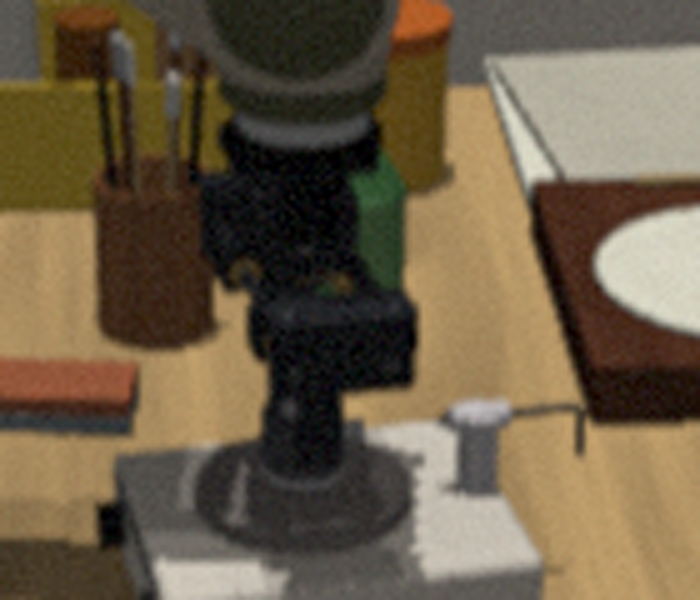

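Request:
step_arm --rows "0 0 0 0 0 0.0007 -1;0 0 0 0 0 0.0007 -1;0 0 0 0 0 0.0007 -1;0 0 0 0 0 0.0007 -1;0 0 0 0 0 0.0007 -1"

```text
clock: 27.35
position: [0.534, 0.0587, 0.0657]
eef_rot: [0.705, 0.058, -0.704, 0.059]
force: [-6.0, 0.4, 15.9]
opening: 0.455
```

Run:
```python
from h import *
st()
for n,ts in(('top',('spacer','tin','knife','stone')),('side',('spray','brush_jar','tin','spacer'))):
    c=read_camera(n)
    for t in ts: print(n,t,[(np.round(x['position'],1),round(x['score'],2)) for x in place_of(n,t)[:1]])
cv2.imwrite('pics/endtop.png',read_camera('top')['pixels'])
```

```text
t27.35 pos [0.534  0.0587 0.0657] x [ 0.001 -0.    -1.   ] y [ 0.165 -0.986  0.   ] yawY -80.50 F [-5.98  0.44 15.92] M [ 0.06  0.99 -0.01] open_mm 40.02 q [-0.109  0.496  1.637 -0.     1.008  1.296]
top spacer [(array([275.4, 410.4]), 0.7)]
top tin [(array([172.3, 409.1]), 0.66)]
top knife [(array([267.5, 485.1]), 0.51)]
top stone [(array([312.9, 211.3]), 0.96)]
side spray [(array([206.2, 322.7]), 0.45)]
side brush_jar [(array([207.6, 282.2]), 0.89)]
side tin [(array([326.6, 423. ]), 0.87)]
side spacer []
```

View pics/endtop.png

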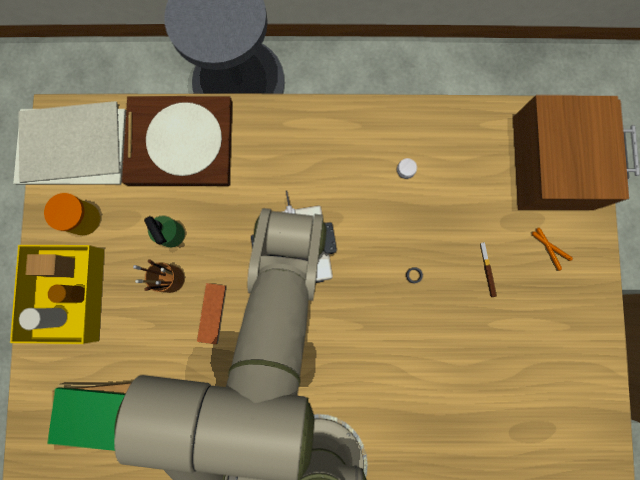

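The top view shows everything else unmoved: spacer (414,275), tin (407,168), knife (488,270), stone (211,313), with the jar and spray where they were. The collar is against the stop, pressed down with about 18 N.

```bash
python3 -c "
from h import *
print(ctrl.job_done()); st()"
```

```text
the job is handed in; nothing more can be done
None
the job is handed in; nothing more can be done
```

I turned the spindle so its flat faces the key guide. The collar is now fully home on it with the screw pointing at the guide, held down in the gripper for you to tighten. I handed the job in at about 27.5 s, and no verdict is shown.

**Spindle:** With the pads square to the guide direction, the opening read 16.5 mm, the width across the flat. I held the flat at 10 N for about 0.4 s. The gripper was at 9.5°, and the pictures put the guide at about 9° (8.7° to 9.9°).

**Collar:**
- **Fit:** It went down over the spindle with almost no sideways force. The washer began to push back at the expected height, and the stop came 6 mm lower, where the force rose steeply.
- **Final hold:** The wrist reads 16 N upward, about 18 N of push counting the collar's weight, with a 30 N grip. There is also about 6 N sideways on the wrist.
- **Screw direction:** The network placed the screw within 2 pixels of where it should be. Its score was only 0.53, because the gripper partly hides it.

**Other things:** In the last top view nothing else on the bench had moved.

**Checks that disagreed:**
- The fingertips looked 20 to 26 mm higher in the pictures than the reported tool position. Because of this my first grip held only the tapered end of the spindle. I noticed it in a picture and gripped again lower down.
- The spindle's position from the pictures was 2 to 3 mm off what I measured by gripping it, so I used the measured position.

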